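# Clear the packing plate, load candle jars, close the retaining bar

### The arm

A 7-joint arm with a two-finger parallel gripper is mounted at the origin on the work surface. World frame = base frame: x ahead of the robot, y to its left, z up, the work surface at z = 0. Lengths are in m, angles in rad, forces in N, time in s.
With the tool pointing down it reaches from about 0.4 to 0.9 m from the base axis. Payload 5.6 kg.
Tool frame: the origin (TCP) lies between the finger pads; the fingertips stand 8 mm ahead of it and the grasp point (between the pads) lies 11 mm behind it; z points along the fingers, y is the line along which they close (so a half turn about z gives the same grasp; the last joint's range is limited). The gripper opens to 92 mm and grips with 3 to 60 N. Pads are 20 mm wide; open, the fingers measure 128 mm over their backs; the gripper's body (75 mm by 189 mm) begins 69 mm behind the grasp point.
Start: joints at [-1.329, 0.468, -0.012, 1.603, 0.006, 1.071, -0.056], TCP at [0.183, 0.624, 0.223] pointing down, gripper open.
Joint ranges: [-2.53, 2.53], [-0.31, 2.02], [-1.57, 1.55], [0.28, 2.44], [-1.29, 4.43], [0.15, 1.84], [-2.92, 2.92]. Speed limits (rad/s): [2.57, 2.57, 3.14, 3.14, 3.14, 3.14, 3.14].

### API

Orientations are given as a unit quaternion [w, x, y, z].
In Python, from workcell import ctrl gives the robot as it stands.
- The arm moves only by the tool arm_command, never from a script. Its argument "deltas" is a list of rows, each an object with "slide": the shift along the tool's x, y, z in m, a list of three; "twist": the turn about the tool's z in rad; "grip": the finger opening in m, from 0 to 0.0919. A call has exactly 5 rows; each row is the pose to reach, as a shift and turn from the pose commanded when the call began, along the tool's axes at that moment; what a row does not reach only later rows make up. A row lasts 1/8 s, in which the tool goes at most 62.5 mm and 10.7 degrees, less where a joint would pass 70% of its speed; a pose out of reach is approached as far as the arm can. A call with a gripper value outside its range is refused whole. The fingers move at their own pace and stop on an object; the grip force is fixed at half the most. Time passes only in rows, so rows that repeat a pose let the fingers close, or fill a call up. It gives the time, the measured TCP pose, the force, the opening and the grip force at its end, in the units of the state.
- ctrl.observe(): the state, without advancing time (a new reading comes with each control period).
- ctrl.camera(name): name is "side" or "top" or "wrist"; returns the picture (400x640x3 uint8, red, green, blue); there is no depth.
- ctrl.calibration(name): a dict with "K" (3x3 intrinsics, pixels), "rvec" (rotation vector, rad) and "tvec" (3), from world to camera coordinates, as OpenCV has them. Camera axes: x right, y down, z forward; pixel columns grow to the right and rows downward; lengths in m; the calibration is good to about 2 mm. The wrist camera is an equidistant fisheye: a pixel r from the principal point sees the ray r / f radians off the axis. A picture is of the moment at which its call begins: read the wrist's pose just before it. calibration takes no time and is no camera call; for the wrist camera it gives the pose at the moment of the call.
- ctrl.hand_in(): hands the job in; it is judged then, once.
Trained networks look in the newest picture that a camera, given by its name, has taken for a name from the list of things; names that differ only in an ending like _2 or _b are one class to them, and where a whole thing is asked for, a point or a joint stands for the part that bears it (a point fixed in the world has none). Each returns a list of dicts, best first, with "score" (0 to 1); they miss things now and then, are a little off and sometimes report something else, mostly with a low value. They report only what shows in the picture. A call takes as long as a camera call. They do not tell look-alikes from the thing itself.
- ctrl.find_in(target, camera): "point" ([row, column] in pixels, amid what is visible of it).
- ctrl.tip_of(target, camera): "point" ([row, column] in pixels: a listed point, or the origin of a listed thing).
The state is a dict: "time": time; "joint_positions": joint angles; "qd": joint speeds; "effort": joint torques, N m; "eef_pos": TCP position; "tcp_rot": TCP orientation; "ft_force": force on the tool from outside, world axes, zero at the start; "torque": the same for the moment, N m; "grip_width": opening from 0.0 (shut) to 1.0 (fully open); "grasp_force": force on a finger pad.
Only numpy, scipy, OpenCV 4.12 (cv2) and the standard library are available. Lean on these libraries where they do the work, as an engineer would, in place of code of your own. Each camera call takes 0.05 s, during which the arm holds its last target. There are 200 camera calls.

### The job

Hold the scraper block and wipe all the wax chips off the station's plate over its open far edge into the chip tray, never touching the chips with the fingers. Then move every candle jar from its tray onto the cleared plate, standing upright and wholly inside the plate's edges, and only after that swing the retaining bar over until it lies down fully in its forked catch. Finish with the scraper standing upright in its rest tray again, the chips still in the chip tray, and the bottle, tin and paper roll left where they were.

Things in the scene. Friction and masses are not known exactly. Their poses are not given: they have to be found in the camera images.
- station: Fixed packing station of pale plastic; origin on the table under the centre of its plate, x away from the robot at yaw 0, z up. Walls 8 mm thick rise to 70 mm above the table round three sides of the plate (near side, centred at x=-104 mm, and both sides, at y=+-109 mm). The far side is open and drops into the chip tray.
- plate (a point): Centre of the station's flat aluminium plate, on its top, 45 mm above the table. The plate reaches x from -100 to 100 mm and y from -105 to 105 mm from here, in the station's axes.
- chip_tray (a point): Centre of the floor of the chip tray, part of the station beyond the plate's open far edge. Floor 6 mm above the table, inside 96 mm (x) by 210 mm (y), outer rim 45 mm above the table, level with the plate.
- bar_hinge (a point): Hinge axis of the retaining bar, at station (108, -119, 80) mm; the axis is along the station's x. It is carried by a steel post 24 x 12 mm, 88 mm high.
- bar_catch (a point): Middle of the slot of the forked catch, at station (108, 119, 80) mm, where the closed bar lies. The fork is 30 (x) x 12 (y) mm, slot floor 72 mm and prongs 98 mm above the table.
- bar (a joint): Angle of the retaining bar, a 12 mm round steel bar 240 mm long with a black 18 mm ball at its end. 0 = level across the open far side, lying in the fork (a stop); pi/2 = upright; up to 1.8 = leaning outwards, away from the plate. The stiff hinge stays where it is left.
- bar_tip (a point): Centre of the black ball at the end of the retaining bar, 242 mm from the hinge axis.
- jar_tray: Fixed shallow tray of pale plastic, 280 x 120 mm outside, walls 4 mm thick and 16 mm high, floor 4 mm above the table, for the incoming jars; origin at the centre of its underside, long side along its x. It stands to the left or the right of the station.
- rest: Fixed shallow steel tray, 104 (x) x 164 (y) mm outside, walls 4 mm thick and 16 mm high, floor 4 mm above the table: the rest of the scraper; origin at the centre of its underside. It stands on the other side of the station from the jar tray.
- scraper: Loose scraper block, 250 g, standing on its edge: a steel foot 32 (x) x 112 (y) x 16 (z) mm and above it a black plastic grip 24 (x) x 100 (y) mm up to 72 mm height. Origin at the centre of its underside; z up. Grip it across its 24 mm (along its x); it pushes chips along its x.
- jar0: Amber glass candle jar filled with hard wax, 56 mm diameter, 70 mm tall (a 9 mm wick stands above), 220 g; origin at the centre of its underside, z along its axis. May be absent.
- jar1: Amber glass candle jar filled with hard wax, 56 mm diameter, 70 mm tall (a 9 mm wick stands above), 220 g; origin at the centre of its underside, z along its axis. May be absent.
- jar2: Amber glass candle jar filled with hard wax, 56 mm diameter, 70 mm tall (a 9 mm wick stands above), 220 g; origin at the centre of its underside, z along its axis. May be absent.
- chip0: Loose cream-coloured hard wax chip, 26 x 20 x 12 mm, 10 g; origin at the centre of its underside. May be absent.
- chip1: Loose cream-coloured hard wax chip, 22 x 22 x 12 mm, 10 g; origin at the centre of its underside. May be absent.
- chip2: Loose cream-coloured hard wax chip, 28 x 18 x 12 mm, 10 g; origin at the centre of its underside. May be absent.
- chip3: Loose cream-coloured hard wax chip, 24 x 19 x 12 mm, 10 g; origin at the centre of its underside. May be absent.
- chip4: Loose cream-coloured hard wax chip, 25 x 23 x 12 mm, 10 g; origin at the centre of its underside. May be absent.
- spray: Bystander: white bottle, 60 mm diameter, 160 mm tall; origin at the centre of its underside.
- tin: Bystander: lidded aluminium tin, 76 mm diameter, 52 mm tall; origin at the centre of its underside.
- labels: Bystander: paper roll lying flat, 90 mm diameter, 50 mm tall; origin at the centre of its underside.
Things that resemble listed ones, but are neither listed nor needed, are in the scene too. There is more than one size of the scraper; the one meant has the size given above. Leave any red look-alike of the jar2 alone.

How it is judged:
By the outcome, as a careful person would: the job done as asked, in the order asked, and still so for the second after the job is handed in, with the robot touching nothing.
Of jar0, jar1, jar2 only 2 to 3 are there at a start; the rules pass over those that are not, and their reading is None.
Of chip0, chip1, chip2, chip3, chip4 only 3 to 5 are there at a start; the rules pass over those that are not, and their reading is None.
At some moment in a run one of chip0, chip1, chip2, chip3, chip4, jar0, jar1, jar2 may be knocked a few centimetres aside while the robot is not near it.
It also fails if it takes over 208 s, if anything falls off the work surface, if the arm or the gripper's body presses on something with over 40 N, if the wrist force passes 120 N, or if a joint passes its speed limit or range.

## Working session

There is one attempt and no reset: what is moved stays moved. The work goes in short steps, Python scripts to look and compute and a tool call to move; the robot and the scene stay as the last step left them, time stands still between calls to the robot, and variables do not carry over. Pictures are saved under pics/ and viewed, at most 17 in all, crops included, and the job is handed in when it is done.

Besides the shell and the picture viewer there is one more tool, called by a JSON object that holds its "name" and its "arguments", one argument or row to a line. arm_command: Moves the arm, as the interface text tells. Its arguments: {"type":"object","properties":{"deltas":{"type":"array"}},"required":["deltas"]}

```bash
ls; mkdir -p pics
cat > h.py <<'E'
import numpy as np, cv2, json
from workcell import ctrl
from scipy.spatial.transform import Rotation as R
def snap(cam,name=None):
    im=ctrl.camera(cam)
    if name: cv2.imwrite(f'pics/{name}.png',im[:,:,::-1])
    return im
def ray(cam,pt):
    c=ctrl.calibration(cam);K=np.array(c['K'],float);Rm=cv2.Rodrigues(np.array(c['rvec'],float))[0];t=np.array(c['tvec'],float).ravel()
    x=(pt[1]-K[0,2])/K[0,0];y=(pt[0]-K[1,2])/K[1,1]
    if cam=='wrist':
        r=np.hypot(x,y);s=np.sin(r)/r if r>1e-9 else 1;d=np.array([x*s,y*s,np.cos(r)])
    else: d=np.array([x,y,1.])
    return -Rm.T@t, Rm.T@d
def at(cam,pt,z):
    o,d=ray(cam,pt);return o+d*(z-o[2])/d[2]
def proj(cam,p):
    c=ctrl.calibration(cam);K=np.array(c['K'],float);Rm=cv2.Rodrigues(np.array(c['rvec'],float))[0];t=np.array(c['tvec'],float).ravel()
    q=Rm@np.array(p)+t
    if cam=='wrist':
        th=np.arctan2(np.hypot(q[0],q[1]),q[2]);a=np.arctan2(q[1],q[0]);u=th*np.cos(a);v=th*np.sin(a)
    else: u,v=q[0]/q[2],q[1]/q[2]
    return np.array([K[1,1]*v+K[1,2],K[0,0]*u+K[0,2]])
E
python3 - <<'E'
from h import *
for c in ['top','side','wrist']:
    snap(c,c+'0'); k=ctrl.calibration(c); print(c,np.round(k['K'],1).tolist(),np.round(ray(c,(200,320)),2).tolist())
Z=dict(plate=.045,chip_tray=.006,bar_hinge=.08,bar_catch=.08,jar_tray=0,rest=0,scraper=0,jar0=0.004,jar1=.004,jar2=.004,chip0=.045,chip1=.045,chip2=.045,chip3=.045,chip4=.045,spray=0,tin=0,labels=0,station=0)
for n,z in Z.items():
    for d in ctrl.tip_of(n,'top')[:6]: print(n,round(d['score'],2),np.round(d['point']),np.round(at('top',d['point'],z),3)[:2])
for n in ['bar_tip']:
    for c in ['top','side']: print(n,c,[(round(d['score'],2),np.round(d['point'])) for d in ctrl.tip_of(n,c)[:3]])
s=ctrl.observe();print(s['eef_pos'],s['tcp_rot'],s['time'],R.from_quat(np.roll(s['tcp_rot'],-1)).as_matrix().round(3).tolist())
E
```

```text
pics
top [[514.4, 0.0, 318.7], [0.0, 514.4, 208.9], [0.0, 0.0, 1.0]] [[0.35, -0.04, 1.45], [0.14, 0.01, -0.99]]
side [[381.2, 0.0, 318.8], [0.0, 381.2, 200.5], [0.0, 0.0, 1.0]] [[0.5, 0.67, 0.61], [0.03, -0.79, -0.61]]
wrist [[309.7, 0.0, 318.3], [0.0, 309.7, 203.7], [0.0, 0.0, 1.0]] [[0.1, 0.65, 0.38], [0.27, -0.07, -0.96]]
plate 0.6 [209. 307.] [0.524 0.017]
plate 0.56 [133. 411.] [ 0.734 -0.278]
chip_tray 0.93 [161. 311.] [0.669 0.005]
bar_hinge 0.72 [172. 352.] [ 0.619 -0.108]
bar_catch 0.77 [164. 266.] [0.648 0.125]
bar_catch 0.42 [210. 309.] [0.518 0.012]
jar_tray 0.82 [238. 421.] [ 0.442 -0.299]
rest 0.94 [239. 206.] [0.452 0.308]
rest 0.54 [167. 190.] [0.662 0.356]
scraper 0.76 [292. 192.] [0.306 0.346]
scraper 0.75 [238. 212.] [0.455 0.292]
jar0 0.96 [238. 419.] [ 0.441 -0.294]
jar0 0.9 [228. 470.] [ 0.464 -0.439]
jar0 0.83 [210. 425.] [ 0.52  -0.315]
jar0 0.4 [164. 268.] [0.662 0.129]
jar1 0.96 [238. 419.] [ 0.441 -0.294]
jar1 0.9 [228. 470.] [ 0.464 -0.439]
jar1 0.83 [210. 425.] [ 0.52  -0.315]
jar1 0.4 [164. 268.] [0.662 0.129]
jar2 0.96 [238. 419.] [ 0.441 -0.294]
jar2 0
[... 864 characters left out ...]
chip4 0.63 [210. 324.] [ 0.522 -0.029]
chip4 0.57 [198. 321.] [ 0.556 -0.022]
chip4 0.5 [199. 305.] [0.553 0.024]
chip4 0.47 [199. 279.] [0.555 0.096]
chip4 0.38 [171. 359.] [ 0.627 -0.128]
spray 0.61 [165. 189.] [0.667 0.359]
spray 0.44 [210. 422.] [ 0.521 -0.307]
tin 0.81 [158. 432.] [ 0.67  -0.342]
tin 0.48 [133. 411.] [ 0.746 -0.286]
tin 0.32 [196. 319.] [ 0.568 -0.015]
labels 0.8 [131. 409.] [ 0.751 -0.28 ]
station 0.6 [212. 307.] [0.523 0.019]
bar_tip top [(0.61, array([157., 369.]))]
bar_tip side [(0.66, array([ 78., 285.]))]
[0.18263796 0.62382839 0.22261554] [6.09432646e-06 1.41963006e-01 9.89871963e-01 3.96424943e-05] 1.2 [[-0.96, 0.281, 0.0], [0.281, 0.96, 0.0], [-0.0, 0.0, -1.0]]
```

Run:
```python
import cv2
im=cv2.imread('pics/top0.png')[100:320,160:500]
cv2.imwrite('pics/topc.png',cv2.resize(im,(800,518),interpolation=cv2.INTER_CUBIC))
```

```text
(no output)
```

View pics/topc.png

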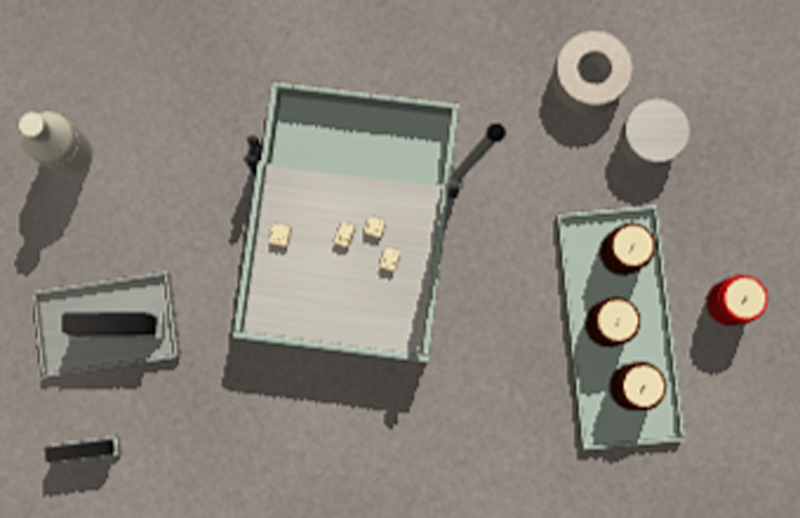

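View pics/side0.png

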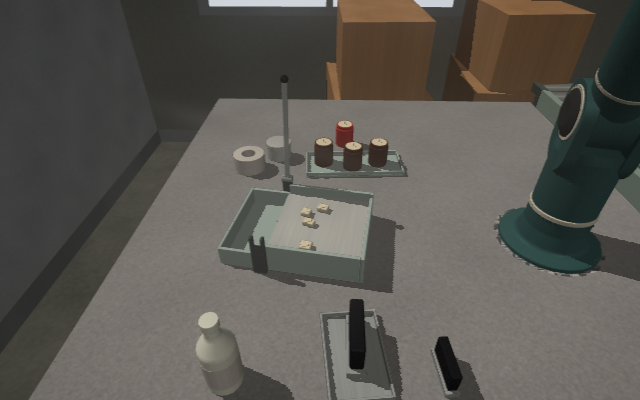

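The side view shows the bar leaning outward, with its ball at (285,78). In the top view (full-image pixels, row, column):
- **Scraper candidates:** the large block in the rest at (238,206), and a small look-alike on the table at (291,195). I choose the large one.
- **Jar candidates:** three amber jars at about (203,428), (236,421) and (264,432), and a red look-alike at (227,474), which I leave alone.
- **Chips:** four on the plate.

Next I'll overlay the model to check the poses.

```bash
cat >> h.py <<'E'
def T2(p,pose):  # local->world, pose=(x,y,yaw)
    c,s=np.cos(pose[2]),np.sin(pose[2]); p=np.atleast_2d(p); return np.c_[pose[0]+c*p[:,0]-s*p[:,1],pose[1]+s*p[:,0]+c*p[:,1],p[:,2]]
def inv(p,pose):
    c,s=np.cos(pose[2]),np.sin(pose[2]); d=np.array(p[:2])-pose[:2]; return np.array([c*d[0]+s*d[1],-s*d[0]+c*d[1]])
def cur():
    s=ctrl.observe();M=R.from_quat(np.roll(s['tcp_rot'],-1)).as_matrix();return s,M,np.array(s['eef_pos'])
def go(x,y,z,a):
    """slide/twist to TCP x,y,z with tool x at world angle a"""
    s,M,p=cur();a0=np.arctan2(M[1,0],M[0,0]);tw=-((a-a0+np.pi)%(2*np.pi)-np.pi)
    d=M.T@(np.array([x,y,z])-p);print('slide',d.round(4).tolist(),'twist',round(tw,4),'rows',round(max(np.linalg.norm(d)/.0625,abs(tw)/.1867),1),'t',round(s['time'],1))
E
python3 - <<'E'
from h import *
im=cv2.imread('pics/top0.png')
from scipy.optimize import least_squares
cr=lambda x,y:(100+y/2.353,160+x/2.353)
obs=[((-.108,.113,.07),cr(234,337)),((-.108,-.113,.07),cr(427,359)),((-.1,.1,.07),None)]
hc=[((.108,-.119,.08),(.619,-.108)),((.108,.119,.08),(.648,.125)),((0,0,.045),(.524,.017)),((.148,0,.006),(.669,.005))]
for a,b in obs[:2]: hc.append((a,at('top',b,.07)[:2]))
f=lambda q:np.concatenate([T2(a,q)[0,:2]-b for a,b in hc])
r=least_squares(f,[.52,.02,-.12]);st=r.x;print('station',st.round(4),(f(st)*1000).round(1))
# scraper top / rest / jar tray corners
jt=np.array([at('top',cr(*p),.016)[:2] for p in [(557,215),(655,206),(683,441),(583,449)]]);print('jt',jt.mean(0).round(3),np.linalg.norm(jt[0]-jt[3]),np.linalg.norm(jt[0]-jt[1]))
rs=np.array([at('top',cr(*p),.016)[:2] for p in [(35,293),(167,273),(178,358),(43,379)]]);print('rest',rs.mean(0).round(3),np.linalg.norm(rs[0]-rs[3]),np.linalg.norm(rs[0]-rs[1]),rs.round(3).tolist())
for p in [(631,246),(617,320),(643,385)]: print('jar',at('top',cr(*p),.074)[:2].round(3))
for p in [(280,236),(344,235),(374,228),(390,259)]: print('chip st',inv(at('top',cr(*p),.057),st).round(3))
def poly(P,col):
    q=np.array([proj('top',p)[::-1] for p in P]);cv2.polylines(big,[((q-[160,100])*8/2).astype(int)],True,col,1)
big=cv2.resize(im[100:320,160:500],None,fx=4,fy=4,interpolation=cv2.INTER_CUBIC)
B=lambda x0,x1,y0,y1,z:[(x0,y0,z),(x1,y0,z),(x1,y1,z),(x0,y1,z)]
poly(T2(B(-.108,.1,-.113,.113,.07),st),(0,0,255));poly(T2(B(-.1,.1,-.105,.105,.045),st),(255,0,0));poly(T2(B(.1,.2,-.105,.105,.045),st),(0,255,0))
cv2.imwrite('pics/ov.png',big[0:600,200:800] if 0 else big[80:680,240:820])
go(.455,.30,.25,np.pi/2)
E
```

```text
station [ 0.5247  0.0219 -0.1278] [-2.3 -1.8 -1.   1.2  0.7  4.9  2.5 -1.9 -0.6  0.8  0.7 -3.2]
jt [ 0.438 -0.303] 0.2782876207683563 0.11776132978497546
rest [0.453 0.307] 0.10336659758043576 0.15995624600523714 [[0.494, 0.393], [0.514, 0.234], [0.412, 0.221], [0.391, 0.382]]
jar [ 0.526 -0.31 ]
jar [ 0.442 -0.29 ]
jar [ 0.368 -0.316]
chip st [0.016 0.075]
chip st [0.025 0.   ]
chip st [ 0.036 -0.033]
chip st [ 0.002 -0.056]
slide [-0.3524, -0.2342, -0.0274] twist 1.2859 rows 6.9 t 1.2
```

View pics/ov.png

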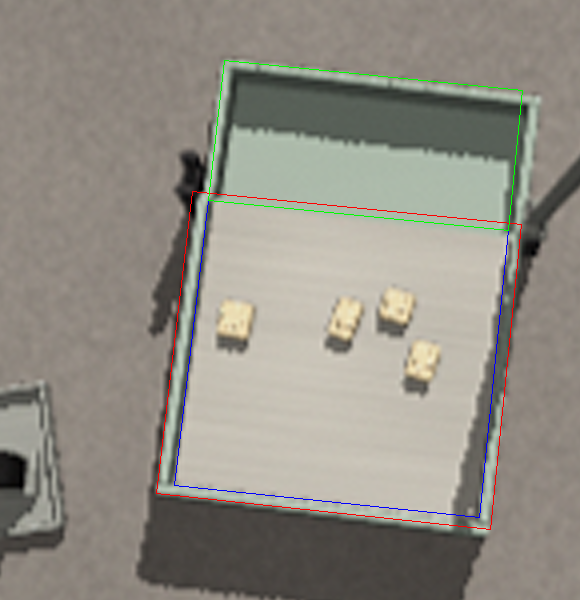

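The overlay fits the station to about 2 mm. Moving over the scraper.

{"name": "arm_command", "arguments": {
  "deltas": [
    {"slide": [-0.05, -0.033, -0.004], "twist": 0.183, "grip": 0.0919},
    {"slide": [-0.1, -0.066, -0.008], "twist": 0.367, "grip": 0.0919},
    {"slide": [-0.15, -0.1, -0.012], "twist": 0.55, "grip": 0.0919},
    {"slide": [-0.2, -0.133, -0.016], "twist": 0.733, "grip": 0.0919},
    {"slide": [-0.25, -0.167, -0.02], "twist": 0.917, "grip": 0.0919}
  ]
}}

```text
time: 1.82
eef_pos: [0.3768, 0.3918, 0.2431]
tcp_rot: [-0.0, 0.568, 0.823, 0.0]
ft_force: [0.2, -0.2, 0.7]
grip_width: 0.999
grasp_force: 0.0
```

Run:
```python
from h import *
go(.455,.30,.25,np.pi/2)
```

```text
slide [-0.1136, 0.0405, -0.007] twist 0.363 rows 1.9 t 1.8
```

{"name": "arm_command", "arguments": {
  "deltas": [
    {"slide": [-0.038, 0.0135, -0.002], "twist": 0.12, "grip": 0.0919},
    {"slide": [-0.076, 0.027, -0.005], "twist": 0.24, "grip": 0.0919},
    {"slide": [-0.1136, 0.0405, -0.007], "twist": 0.363, "grip": 0.0919},
    {"slide": [-0.1136, 0.0405, -0.007], "twist": 0.363, "grip": 0.0919},
    {"slide": [-0.1136, 0.0405, -0.007], "twist": 0.363, "grip": 0.0919}
  ]
}}

```text
time: 2.45
eef_pos: [0.4538, 0.3027, 0.2495]
tcp_rot: [-0.0, 0.704, 0.71, 0.0]
ft_force: [-0.2, 0.2, 0.1]
grip_width: 1.001
grasp_force: 0.0
```

Run:
```python
from h import *
im=snap('wrist','w1');print(ctrl.observe()['eef_pos'])
print(ctrl.tip_of('scraper','wrist')[:2],ctrl.tip_of('rest','wrist')[:1])
# dark pixels -> rays onto top plane z=.072
g=im.max(2);m=(g<45).astype(np.uint8);n,l,s,c=cv2.connectedComponentsWithStats(m)
for i in range(1,n):
    if s[i,4]>800: print(s[i],c[i])
big=cv2.resize(im[:,:,::-1],(800,500));cv2.imwrite('pics/w1.png',big)
```

```text
[0.45349203 0.30309103 0.24948455]
[{'point': [181.2, 316.8], 'score': 0.77}, {'point': [149.5, 217.5], 'score': 0.62}] [{'point': [352.1, 363.3], 'score': 0.73}]
[194 126  26  57 953] [206.7135362  153.28226653]
[ 310  143   21   87 1308] [319.23012232 185.45565749]
[ 204  239   40   82 1644] [224.6526764  281.54683698]
[ 392  239   41   82 1693] [411.65209687 281.98995865]
[    4   282   619   118 21585] [230.431735   361.84651378]
[ 448  282  114   88 5093] [510.41841744 321.93579423]
```

View pics/w1.png

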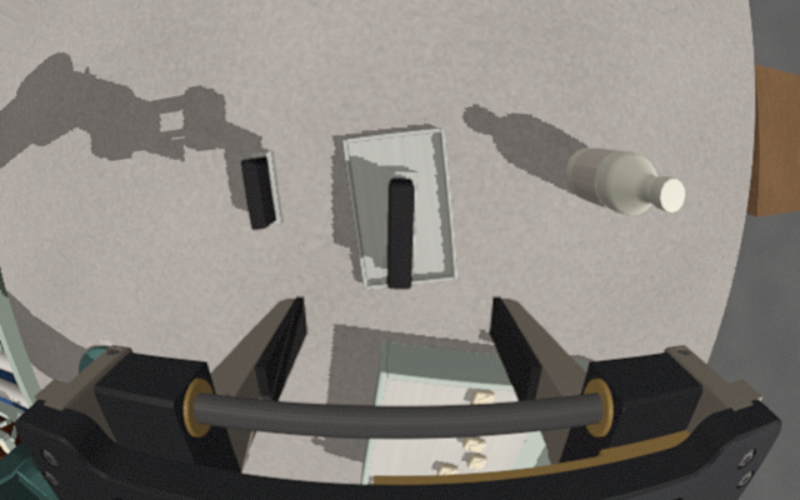

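Run:
```python
from h import *
im=snap('wrist');print(ctrl.observe()['eef_pos'],ray('wrist',(204,318))[0].round(3))
m=(im.max(2)<60).astype(np.uint8)
L=[];Rr=[]
for r in range(135,240):
    c=np.where(m[r,300:345])[0]+300
    if len(c)>8: L.append(at('wrist',(r,c[0]-.5),.072)[:2]);Rr.append(at('wrist',(r,c[-1]+.5),.072)[:2])
L,Rr=np.array(L),np.array(Rr);print(len(L),L[0],L[-1],Rr[0],Rr[-1])
k=slice(8,-6)
for e in (L,Rr): print(np.polyfit(e[k,1],e[k,0],1), np.median(e[k,0]))
mid=(L+Rr)/2;p=np.polyfit(mid[k,1],mid[k,0],1);print('yaw',-np.arctan(p[0]),'w',np.median(Rr[:,0]-L[:,0]),'x at .29',np.polyval(p,.29))
```

```text
[0.45354456 0.30302847 0.24946047] [0.452 0.386 0.411]
88 [0.44693324 0.3513116 ] [0.44634355 0.24939901] [0.45896127 0.35143445] [0.46285204 0.24956384]
[0.00099625 0.4435295 ] 0.44386633291518446
[0.01287074 0.46164221] 0.4655941676944775
yaw -0.0069333543806875215 w 0.021596802677571525 x at .29 0.45459723688959963
```

The view confirms the choice. The block in the rest is about 102 mm long and 22 mm wide on top, centred at (0.4545, 0.300) with yaw near 0. The small look-alike at (260,190) stays. Descending to grip.

Run:
```python
from h import *
go(.4545,.300,.045,np.pi/2-.004)
```

```text
slide [-0.0031, 0.001, 0.2045] twist 0.0125 rows 3.3 t 2.6
```

{"name": "arm_command", "arguments": {
  "deltas": [
    {"slide": [-0.003, 0.001, 0.045], "twist": 0.0125, "grip": 0.0919},
    {"slide": [-0.003, 0.001, 0.09], "twist": 0.0125, "grip": 0.0919},
    {"slide": [-0.003, 0.001, 0.135], "twist": 0.0125, "grip": 0.0919},
    {"slide": [-0.003, 0.001, 0.175], "twist": 0.0125, "grip": 0.0919},
    {"slide": [-0.003, 0.001, 0.2045], "twist": 0.0125, "grip": 0.0919}
  ]
}}

```text
time: 3.28
eef_pos: [0.4543, 0.2994, 0.0432]
tcp_rot: [-0.0, 0.709, 0.705, -0.001]
ft_force: [-0.8, -0.9, 0.0]
grip_width: 0.997
grasp_force: 0.0
```

{"name": "arm_command", "arguments": {
  "deltas": [
    {"slide": [0, 0, 0], "twist": 0, "grip": 0.06},
    {"slide": [0, 0, 0], "twist": 0, "grip": 0.03},
    {"slide": [0, 0, 0], "twist": 0, "grip": 0.0},
    {"slide": [0, 0, 0], "twist": 0, "grip": 0.0},
    {"slide": [0, 0, 0], "twist": 0, "grip": 0.0}
  ]
}}

```text
time: 3.9
eef_pos: [0.4557, 0.2992, 0.0457]
tcp_rot: [-0.0, 0.709, 0.705, 0.001]
ft_force: [-0.8, 0.2, 1.1]
grip_width: 0.479
grasp_force: 0.0
```

{"name": "arm_command", "arguments": {
  "deltas": [
    {"slide": [0, 0, 0], "twist": 0, "grip": 0.0},
    {"slide": [0, 0, -0.02], "twist": 0, "grip": 0.0},
    {"slide": [0, 0, -0.06], "twist": 0, "grip": 0.0},
    {"slide": [0, 0, -0.1], "twist": 0, "grip": 0.0},
    {"slide": [0, 0, -0.125], "twist": 0, "grip": 0.0}
  ]
}}

```text
time: 4.53
eef_pos: [0.4556, 0.299, 0.1717]
tcp_rot: [0.0, 0.709, 0.705, 0.001]
ft_force: [0.5, 1.1, -2.9]
grip_width: 0.259
grasp_force: 29.9
```

```bash
cat >> h.py <<'E'
ST=np.array([.5247,.0215,-.128])
def gs(x,y,z,da=0): # station-frame target, tool y along station x
    p=T2((x,y,z),ST)[0];go(*p,np.pi/2+ST[2]+da)
E
python3 - <<'E'
from h import *
s=ctrl.observe();print(s['eef_pos'],s['grip_width'],s['grasp_force'],s['ft_force'])
snap('wrist','w2'); snap('top','t2')
im=cv2.imread('pics/t2.png');cv2.imwrite('pics/t2c.png',cv2.resize(im[130:270,160:400],(800,467),interpolation=cv2.INTER_CUBIC))
gs(-.075,.046,.16)
E
```

```text
[0.45563866 0.29901774 0.1716532 ] 0.2592321020629766 29.905627369880676 [ 0.47257435  1.11118742 -2.87347323]
slide [-0.2232, 0.0009, 0.0117] twist 0.1214 rows 3.6 t 4.6
```

View pics/w2.png

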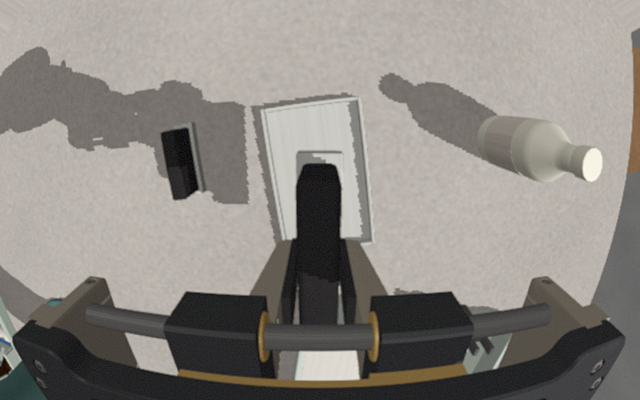

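The scraper is held at 24 mm with 30 N. It may have slid up in the fingers before they finished closing, so I'll check the grip height in the wrist image.

Run:
```python
from h import *
p=cur()[2]
for off in (.041,.035,.030,.025,.02):
    b=[p[0],p[1]+.001,p[2]-off]
    print(off,[proj('wrist',np.array(b)+d).round(0).tolist() for d in [(-.012,.05,.072),(.012,.05,.072),(-.016,.056,.016),(.016,.056,.016)]])
im=cv2.imread('pics/w2.png');cv2.imwrite('pics/w2c.png',cv2.resize(im[130:260,260:380],(720,780))[:600])
```

```text
0.041 [[186.0, 292.0], [186.0, 347.0], [155.0, 293.0], [155.0, 345.0]]
0.035 [[190.0, 291.0], [189.0, 348.0], [156.0, 292.0], [156.0, 346.0]]
0.03 [[193.0, 290.0], [192.0, 350.0], [157.0, 291.0], [157.0, 347.0]]
0.025 [[196.0, 289.0], [196.0, 351.0], [159.0, 290.0], [158.0, 348.0]]
0.02 [[200.0, 288.0], [199.0, 352.0], [160.0, 290.0], [160.0, 349.0]]
```

View pics/w2c.png

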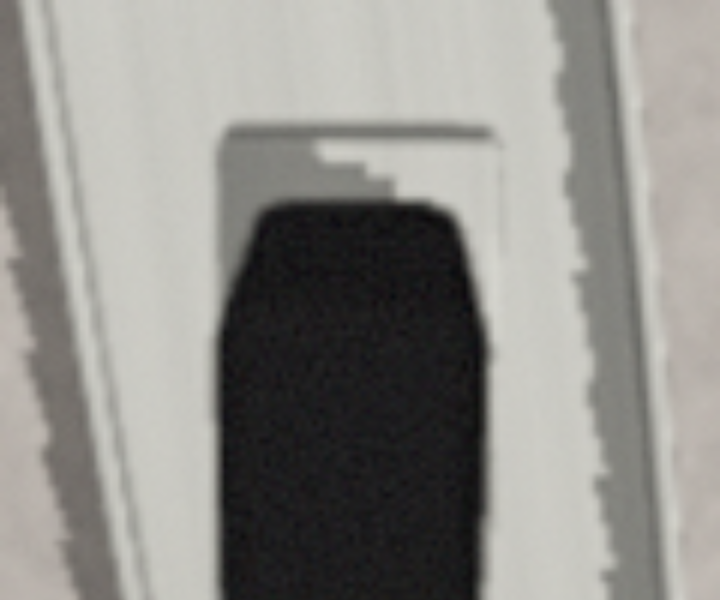

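Run:
```python
from h import *
gs(-.06,-.03,.155)
```

```text
slide [-0.3004, 0.0066, 0.0164] twist 0.1214 rows 4.8 t 4.6
```

{"name": "arm_command", "arguments": {
  "deltas": [
    {"slide": [-0.04, 0.001, 0.002], "twist": 0.02, "grip": 0.0},
    {"slide": [-0.1, 0.002, 0.006], "twist": 0.05, "grip": 0.0},
    {"slide": [-0.16, 0.004, 0.01], "twist": 0.08, "grip": 0.0},
    {"slide": [-0.22, 0.005, 0.013], "twist": 0.11, "grip": 0.0},
    {"slide": [-0.265, 0.006, 0.016], "twist": 0.1214, "grip": 0.0}
  ]
}}

```text
time: 5.25
eef_pos: [0.4583, 0.0312, 0.1527]
tcp_rot: [-0.0, 0.752, 0.66, -0.001]
ft_force: [0.6, -0.5, -1.7]
grip_width: 0.263
grasp_force: 29.9
```

{"name": "arm_command", "arguments": {
  "deltas": [
    {"slide": [-0.02, 0.0, 0.0], "twist": 0, "grip": 0.0},
    {"slide": [-0.035, 0, 0.0], "twist": 0, "grip": 0.0},
    {"slide": [-0.035, 0, 0.0], "twist": 0, "grip": 0.0},
    {"slide": [-0.035, 0, 0.02], "twist": 0, "grip": 0.0},
    {"slide": [-0.035, 0, 0.04], "twist": 0, "grip": 0.0}
  ]
}}

```text
time: 5.88
eef_pos: [0.4555, 0.0008, 0.1135]
tcp_rot: [-0.0, 0.75, 0.661, 0.0]
ft_force: [0.3, 0.4, -1.7]
grip_width: 0.26
grasp_force: 29.9
```

Run:
```python
from h import *
gs(-.06,-.03,.088); s=cur(); print(s[2],inv(s[2],ST),s[0]['ft_force'])
snap('wrist','w3')
for d in ctrl.find_in('chip0','wrist')[:8]: print(round(d['score'],2),np.round(d['point']),inv(at('wrist',d['point'],.054),ST).round(3))
```

```text
slide [-0.0007, 0.006, 0.0255] twist 0.0024 rows 0.4 t 5.9
[0.45550565 0.00078347 0.11349032] [-0.0659838  -0.02937977] [ 0.31026242  0.37322859 -1.663683  ]
0.89 [220. 450.] [ 0.037 -0.028]
0.78 [ 80. 437.] [0.017 0.08 ]
0.72 [249. 410.] [ 0.005 -0.053]
0.61 [181. 438.] [0.023 0.004]
0.27 [140. 435.] [0.017 0.035]
```

View pics/w3.png

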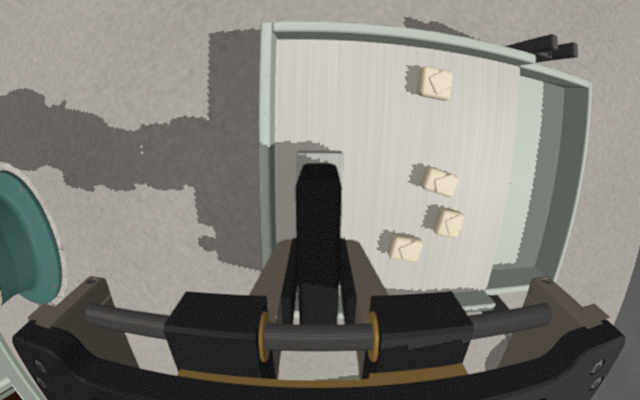

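Four chips show at (450,220), (437,80), (410,249) and (438,181), all ahead of the scraper. Lower and make the first sweep, for the three right-hand chips.

{"name": "arm_command", "arguments": {
  "deltas": [
    {"slide": [0, 0, 0.01], "twist": 0.002, "grip": 0.0},
    {"slide": [0, 0, 0.018], "twist": 0.002, "grip": 0.0},
    {"slide": [0, 0, 0.023], "twist": 0.002, "grip": 0.0},
    {"slide": [0, 0, 0.025], "twist": 0.002, "grip": 0.0},
    {"slide": [0, 0, 0.0255], "twist": 0.002, "grip": 0.0}
  ]
}}

```text
time: 6.6
eef_pos: [0.4571, 0.0003, 0.0928]
tcp_rot: [-0.001, 0.751, 0.66, 0.002]
ft_force: [-11.7, 0.3, 47.8]
grip_width: 0.261
grasp_force: 30.0
```

Run:
```python
from h import *
s=cur(); print(s[2],inv(s[2],ST),s[0]['ft_force']);gs(.118,-.03,.088)
```

```text
[4.57065896e-01 2.96318360e-04 9.28228607e-02] [-0.06437414 -0.02966376] [-11.66451637   0.34934297  47.83454477]
slide [-0.0, 0.1824, 0.0052] twist -0.0017 rows 2.9 t 6.6
```

The foot reached the plate 5 mm early, so the grip offset is about 48 mm. Ease up by 4.5 mm, then sweep.

{"name": "arm_command", "arguments": {
  "deltas": [
    {"slide": [0, 0, -0.0045], "twist": 0, "grip": 0.0},
    {"slide": [0, 0, -0.0045], "twist": 0, "grip": 0.0},
    {"slide": [0, 0.01, -0.0045], "twist": 0, "grip": 0.0},
    {"slide": [0, 0.025, -0.0045], "twist": 0, "grip": 0.0},
    {"slide": [0, 0.045, -0.0045], "twist": 0, "grip": 0.0}
  ]
}}

```text
time: 7.22
eef_pos: [0.4995, -0.0063, 0.0927]
tcp_rot: [-0.001, 0.751, 0.66, -0.0]
ft_force: [0.7, 0.2, -2.4]
grip_width: 0.259
grasp_force: 30.0
```

Run:
```python
from h import *
s=cur(); print(s[2],inv(s[2],ST),s[0]['ft_force']);gs(.118,-.03,.093)
```

```text
[ 0.49949006 -0.00634646  0.09271205] [-0.02144908 -0.03083672] [ 0.67209877  0.22761204 -2.41384802]
slide [0.0011, 0.1394, -0.0005] twist -0.0015 rows 2.2 t 7.2
```

{"name": "arm_command", "arguments": {
  "deltas": [
    {"slide": [0, 0.02, 0], "twist": 0, "grip": 0.0},
    {"slide": [0, 0.04, 0], "twist": 0, "grip": 0.0},
    {"slide": [0, 0.06, 0], "twist": 0, "grip": 0.0},
    {"slide": [0, 0.08, 0], "twist": 0, "grip": 0.0},
    {"slide": [0, 0.1, 0], "twist": 0, "grip": 0.0}
  ]
}}

```text
time: 7.85
eef_pos: [0.5986, -0.0193, 0.0924]
tcp_rot: [-0.001, 0.751, 0.66, -0.001]
ft_force: [-3.3, 0.6, 4.1]
grip_width: 0.26
grasp_force: 30.0
```

{"name": "arm_command", "arguments": {
  "deltas": [
    {"slide": [0, 0.015, 0], "twist": 0, "grip": 0.0},
    {"slide": [0, 0.03, 0], "twist": 0, "grip": 0.0},
    {"slide": [0, 0.04, 0], "twist": 0, "grip": 0.0},
    {"slide": [0, 0.04, 0], "twist": 0, "grip": 0.0},
    {"slide": [0, 0.04, -0.02], "twist": 0, "grip": 0.0}
  ]
}}

```text
time: 8.48
eef_pos: [0.6368, -0.0247, 0.1117]
tcp_rot: [-0.001, 0.752, 0.66, -0.002]
ft_force: [-0.2, 0.7, -1.2]
grip_width: 0.261
grasp_force: 30.0
```

Run:
```python
from h import *
s=cur(); print(s[2],inv(s[2],ST),s[0]['ft_force']);gs(-.05,.045,.135);gs(-.05,.045,.095)
snap('wrist','w4')
for d in ctrl.find_in('chip0','wrist')[:8]: print(round(d['score'],2),np.round(d['point']),inv(at('wrist',d['point'],.054),ST).round(3),inv(at('wrist',d['point'],.014),ST).round(3))
```

```text
[ 0.63678247 -0.0247491   0.11169868] [ 0.11706928 -0.03156334] [-0.17470606  0.72609398 -1.17576476]
slide [0.0762, -0.1673, -0.0226] twist -0.0021 rows 3.0 t 8.5
slide [0.0762, -0.1672, 0.0174] twist -0.0021 rows 3.0 t 8.5
0.97 [228. 356.] [ 0.149 -0.037] [ 0.154 -0.053]
0.89 [ 81. 188.] [0.022 0.079] [0.005 0.084]
0.73 [203. 356.] [ 0.149 -0.017] [ 0.154 -0.029]
0.62 [166. 356.] [0.147 0.012] [0.152 0.005]
```

View pics/w4.png

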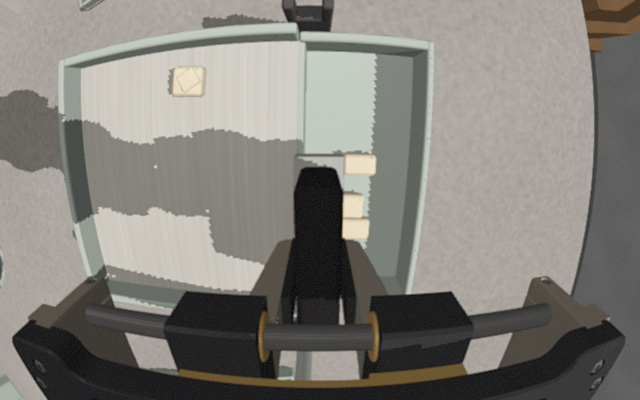

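Three chips lie in the tray, at (356,228), (356,203) and (356,166). One is left on the plate at (188,81), so back up for the second sweep.

{"name": "arm_command", "arguments": {
  "deltas": [
    {"slide": [0, 0, -0.0226], "twist": 0, "grip": 0.0},
    {"slide": [0.02, -0.04, -0.0226], "twist": 0, "grip": 0.0},
    {"slide": [0.045, -0.09, -0.0226], "twist": 0, "grip": 0.0},
    {"slide": [0.066, -0.14, -0.0226], "twist": 0, "grip": 0.0},
    {"slide": [0.076, -0.167, -0.0226], "twist": -0.002, "grip": 0.0}
  ]
}}

```text
time: 9.2
eef_pos: [0.4803, 0.074, 0.1361]
tcp_rot: [-0.001, 0.75, 0.661, 0.0]
ft_force: [0.5, 0.4, -1.9]
grip_width: 0.256
grasp_force: 30.0
```

{"name": "arm_command", "arguments": {
  "deltas": [
    {"slide": [0, 0, 0], "twist": 0, "grip": 0.0},
    {"slide": [0, 0, 0], "twist": 0, "grip": 0.0},
    {"slide": [0, 0, 0.015], "twist": 0, "grip": 0.0},
    {"slide": [0, 0, 0.03], "twist": 0, "grip": 0.0},
    {"slide": [0, 0, 0.037], "twist": 0, "grip": 0.0}
  ]
}}

```text
time: 9.82
eef_pos: [0.4822, 0.0715, 0.0969]
tcp_rot: [-0.0, 0.751, 0.66, -0.001]
ft_force: [-0.5, -0.2, -2.3]
grip_width: 0.258
grasp_force: 30.0
```

Run:
```python
from h import *
s=cur(); print(s[2],inv(s[2],ST),s[0]['ft_force']);gs(.118,.045,.093)
```

```text
[0.4821715  0.07153571 0.09686267] [-0.04856768  0.04419758] [-0.53214463 -0.18688076 -2.33405286]
slide [0.0009, 0.1666, 0.0035] twist -0.0008 rows 2.7 t 9.8
```

{"name": "arm_command", "arguments": {
  "deltas": [
    {"slide": [0, 0.01, 0.002], "twist": 0, "grip": 0.0},
    {"slide": [0, 0.03, 0.003], "twist": 0, "grip": 0.0},
    {"slide": [0, 0.05, 0.003], "twist": 0, "grip": 0.0},
    {"slide": [0, 0.07, 0.003], "twist": 0, "grip": 0.0},
    {"slide": [0, 0.09, 0.003], "twist": 0, "grip": 0.0}
  ]
}}

```text
time: 10.45
eef_pos: [0.5738, 0.0605, 0.0958]
tcp_rot: [0.0, 0.751, 0.66, 0.0]
ft_force: [0.6, 0.0, -1.7]
grip_width: 0.259
grasp_force: 30.0
```

{"name": "arm_command", "arguments": {
  "deltas": [
    {"slide": [0, 0.02, 0], "twist": 0, "grip": 0.0},
    {"slide": [0, 0.04, 0], "twist": 0, "grip": 0.0},
    {"slide": [0, 0.06, 0], "twist": 0, "grip": 0.0},
    {"slide": [0, 0.076, 0], "twist": 0, "grip": 0.0},
    {"slide": [0, 0.076, 0], "twist": 0, "grip": 0.0}
  ]
}}

```text
time: 11.08
eef_pos: [0.6489, 0.0504, 0.0955]
tcp_rot: [0.001, 0.751, 0.66, 0.0]
ft_force: [-0.3, -0.4, -3.0]
grip_width: 0.257
grasp_force: 30.0
```

{"name": "arm_command", "arguments": {
  "deltas": [
    {"slide": [0, 0, -0.02], "twist": 0, "grip": 0.0},
    {"slide": [0, -0.02, -0.05], "twist": 0, "grip": 0.0},
    {"slide": [0, -0.06, -0.07], "twist": 0, "grip": 0.0},
    {"slide": [0, -0.1, -0.08], "twist": 0, "grip": 0.0},
    {"slide": [0, -0.1, -0.08], "twist": 0, "grip": 0.0}
  ]
}}

```text
time: 11.7
eef_pos: [0.5462, 0.0648, 0.1779]
tcp_rot: [-0.001, 0.75, 0.661, 0.001]
ft_force: [0.6, 0.7, -2.4]
grip_width: 0.258
grasp_force: 30.0
```

Run:
```python
from h import *
s=cur(); print(s[2],inv(s[2],ST),s[0]['ft_force'])
snap('wrist','w5');snap('top','t5')
for c in ('wrist','top'):
  for d in ctrl.find_in('chip0',c)[:8]: print(c,round(d['score'],2),np.round(d['point']),inv(at(c,d['point'],.051),ST).round(3),inv(at(c,d['point'],.012),ST).round(3))
go(.4545,.300,.17,np.pi/2)
cv2.imwrite('pics/m5.png',np.vstack([cv2.imread('pics/w5.png')[:300],cv2.imread('pics/t5.png')[100:300]]))
```

```text
[0.54623818 0.06475769 0.17785658] [0.01584011 0.04565317] [ 0.56333239  0.73999633 -2.35924736]
wrist 0.97 [158. 435.] [0.133 0.087] [0.148 0.081]
wrist 0.85 [219. 431.] [0.135 0.024] [0.15 0.01]
wrist 0.63 [264. 424.] [ 0.134 -0.029] [ 0.15 -0.05]
wrist 0.59 [252. 428.] [ 0.137 -0.014] [ 0.153 -0.033]
top 0.66 [198. 301.] [0.03  0.016] [0.036 0.019]
top 0.6 [163. 325.] [ 0.132 -0.04 ] [ 0.141 -0.039]
top 0.49 [165. 327.] [ 0.128 -0.045] [ 0.136 -0.044]
top 0.43 [156. 306.] [0.146 0.015] [0.155 0.017]
slide [0.2222, -0.1242, 0.0062] twist -0.128 rows 4.1 t 11.9
```

View pics/m5.png

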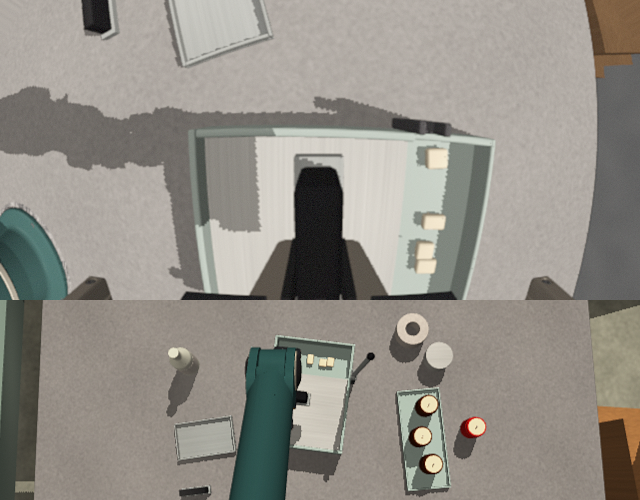

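All four chips are in the tray at (435,158), (431,219), (428,252) and (424,264), and the plate is clear. Taking the scraper back to its rest.

{"name": "arm_command", "arguments": {
  "deltas": [
    {"slide": [0.045, -0.025, 0], "twist": -0.045, "grip": 0.0},
    {"slide": [0.09, -0.05, 0], "twist": -0.09, "grip": 0.0},
    {"slide": [0.135, -0.075, 0], "twist": -0.13, "grip": 0.0},
    {"slide": [0.18, -0.1, 0], "twist": -0.18, "grip": 0.0},
    {"slide": [0.227, -0.125, 0], "twist": -0.22, "grip": 0.0}
  ]
}}

```text
time: 12.52
eef_pos: [0.4537, 0.3061, 0.1755]
tcp_rot: [0.0, 0.674, 0.739, -0.0]
ft_force: [-0.1, 0.2, -2.9]
grip_width: 0.259
grasp_force: 30.0
```

{"name": "arm_command", "arguments": {
  "deltas": [
    {"slide": [0, 0, 0.0], "twist": 0, "grip": 0.0},
    {"slide": [0, 0, 0.02], "twist": 0, "grip": 0.0},
    {"slide": [0, 0, 0.06], "twist": 0, "grip": 0.0},
    {"slide": [0, 0, 0.09], "twist": 0, "grip": 0.0},
    {"slide": [0, 0, 0.1], "twist": 0, "grip": 0.0}
  ]
}}

```text
time: 13.15
eef_pos: [0.4534, 0.3031, 0.0737]
tcp_rot: [0.0, 0.674, 0.738, -0.002]
ft_force: [-0.1, -1.1, -2.3]
grip_width: 0.259
grasp_force: 30.0
```

Run:
```python
from h import *
s=cur(); print(s[0]['ft_force'],s[2]);go(.4535,.304,.053,np.pi/2+.1)
for r in [(.453,.307,.125)]: print([proj('wrist',p).round().tolist() for p in T2([(-.052,-.082,.016),(.052,-.082,.016),(.052,.082,.016),(-.052,.082,.016)],r)])
im=snap('wrist','w6')
```

```text
[-0.0980309  -1.12205296 -2.34708138] [0.45341815 0.30314642 0.07369858]
slide [0.0009, 0.0002, 0.0207] twist -0.0097 rows 0.3 t 13.2
[[308.0, 263.0], [305.0, 382.0], [107.0, 389.0], [112.0, 243.0]]
```

View pics/w6.png

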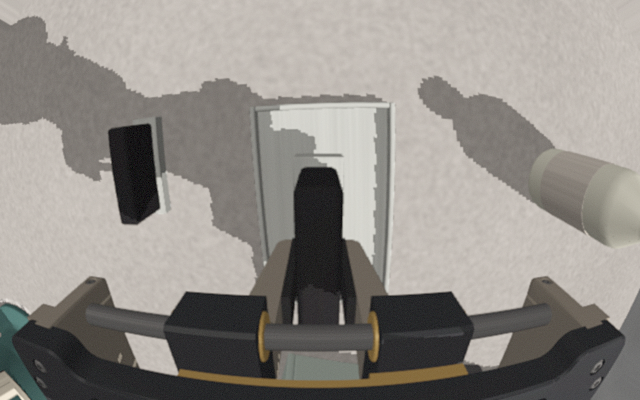

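The scraper sits centred over the rest. Lower it, release and rise.

{"name": "arm_command", "arguments": {
  "deltas": [
    {"slide": [0, 0, 0.01], "twist": 0, "grip": 0.0},
    {"slide": [0, 0, 0.018], "twist": 0, "grip": 0.0},
    {"slide": [0, 0, 0.021], "twist": 0, "grip": 0.0},
    {"slide": [0, 0, 0.0215], "twist": 0, "grip": 0.0},
    {"slide": [0, 0, 0.0215], "twist": 0, "grip": 0.0}
  ]
}}

```text
time: 13.82
eef_pos: [0.4536, 0.3051, 0.0545]
tcp_rot: [0.0, 0.674, 0.739, 0.0]
ft_force: [0.1, 0.2, -1.8]
grip_width: 0.261
grasp_force: 30.0
```

Run:
```python
from h import *
s=cur(); print(s[0]['ft_force'],s[2])
```

```text
[ 0.13806067  0.15831637 -1.78401224] [0.45356404 0.30508489 0.05454096]
```

{"name": "arm_command", "arguments": {
  "deltas": [
    {"slide": [0, 0, 0.001], "twist": 0, "grip": 0.0},
    {"slide": [0, 0, 0.002], "twist": 0, "grip": 0.0},
    {"slide": [0, 0, 0.0025], "twist": 0, "grip": 0.0},
    {"slide": [0, 0, 0.003], "twist": 0, "grip": 0.0},
    {"slide": [0, 0, 0.003], "twist": 0, "grip": 0.0}
  ]
}}

```text
time: 14.45
eef_pos: [0.4534, 0.3049, 0.0514]
tcp_rot: [-0.0, 0.674, 0.739, 0.0]
ft_force: [-0.2, -1.1, -0.8]
grip_width: 0.261
grasp_force: 30.0
```

Run:
```python
from h import *
s=cur(); print(s[0]['ft_force'],s[2])
```

```text
[-0.16351736 -1.13081884 -0.81609469] [0.45337977 0.30487184 0.05136224]
```

{"name": "arm_command", "arguments": {
  "deltas": [
    {"slide": [0, 0, 0.001], "twist": 0, "grip": 0.0},
    {"slide": [0, 0, 0.001], "twist": 0, "grip": 0.04},
    {"slide": [0, 0, 0.001], "twist": 0, "grip": 0.06},
    {"slide": [0, 0, 0.0], "twist": 0, "grip": 0.08},
    {"slide": [0, 0, 0.0], "twist": 0, "grip": 0.0919}
  ]
}}

```text
time: 15.08
eef_pos: [0.4534, 0.3049, 0.0512]
tcp_rot: [0.0, 0.674, 0.739, 0.0]
ft_force: [-0.4, 0.5, 0.2]
grip_width: 0.667
grasp_force: 0.0
```

{"name": "arm_command", "arguments": {
  "deltas": [
    {"slide": [0, 0, 0], "twist": 0, "grip": 0.0919},
    {"slide": [0, 0, -0.03], "twist": 0, "grip": 0.0919},
    {"slide": [0, 0, -0.08], "twist": 0, "grip": 0.0919},
    {"slide": [0, 0, -0.13], "twist": 0, "grip": 0.0919},
    {"slide": [0, 0, -0.17], "twist": 0, "grip": 0.0919}
  ]
}}

```text
time: 15.7
eef_pos: [0.4536, 0.3049, 0.2233]
tcp_rot: [0.0, 0.674, 0.739, 0.001]
ft_force: [0.8, 0.9, -0.4]
grip_width: 1.002
grasp_force: 0.0
```

Run:
```python
from h import *
im=snap('wrist','w7');print(cur()[2]); m=(im.max(2)<60).astype(np.uint8)
L=[];Q=[]
for r in range(110,280):
    c=np.where(m[r,285:360])[0]+285
    if 8<len(c)<40: L.append(at('wrist',(r,c[0]-.5),.072)[:2]);Q.append(at('wrist',(r,c[-1]+.5),.072)[:2])
print(L[0],L[-1],Q[0],Q[-1])
go(.42,-.02,.24,.7);go(.42,-.25,.26,-.128)
```

```text
[0.45600833 0.30649752 0.22817118]
[0.44248843 0.35797504] [0.45123    0.25595703] [0.45780431 0.35938221] [0.47004275 0.25765503]
slide [-0.3218, -0.0656, -0.0142] twist 0.9624 rows 5.3 t 15.8
slide [-0.5507, -0.0865, -0.0357] twist 1.7904 rows 9.6 t 15.8
```

The scraper stands upright in the rest. Next, go over to the jar tray.

{"name": "arm_command", "arguments": {
  "deltas": [
    {"slide": [-0.05, -0.01, -0.015], "twist": 0.17, "grip": 0.0919},
    {"slide": [-0.1, -0.02, -0.03], "twist": 0.34, "grip": 0.0919},
    {"slide": [-0.155, -0.03, -0.035], "twist": 0.51, "grip": 0.0919},
    {"slide": [-0.21, -0.04, -0.035], "twist": 0.68, "grip": 0.0919},
    {"slide": [-0.265, -0.05, -0.035], "twist": 0.86, "grip": 0.0919}
  ]
}}

```text
time: 16.38
eef_pos: [0.4275, 0.0348, 0.2562]
tcp_rot: [-0.0, 0.922, 0.388, 0.0]
ft_force: [0.6, -0.9, 0.4]
grip_width: 1.001
grasp_force: 0.0
```

Run:
```python
from h import *
print(cur()[2]);go(.42,-.28,.26,-.128)
```

```text
[0.42753136 0.03476238 0.25624217]
slide [-0.2305, 0.2145, -0.004] twist 0.9252 rows 5.0 t 16.4
```

{"name": "arm_command", "arguments": {
  "deltas": [
    {"slide": [-0.046, 0.043, 0], "twist": 0.185, "grip": 0.0919},
    {"slide": [-0.092, 0.086, 0], "twist": 0.37, "grip": 0.0919},
    {"slide": [-0.138, 0.129, 0], "twist": 0.555, "grip": 0.0919},
    {"slide": [-0.184, 0.172, 0], "twist": 0.74, "grip": 0.0919},
    {"slide": [-0.2305, 0.2145, 0], "twist": 0.925, "grip": 0.0919}
  ]
}}

```text
time: 17.0
eef_pos: [0.4222, -0.2776, 0.2564]
tcp_rot: [-0.0, 0.998, -0.064, 0.001]
ft_force: [0.9, 0.3, 0.1]
grip_width: 0.998
grasp_force: 0.0
```

{"name": "arm_command", "arguments": {
  "deltas": [
    {"slide": [0, 0, 0], "twist": 0, "grip": 0.0919},
    {"slide": [0, 0, 0], "twist": 0, "grip": 0.0919},
    {"slide": [0, 0, 0], "twist": 0, "grip": 0.0919},
    {"slide": [0, 0, 0], "twist": 0, "grip": 0.0919},
    {"slide": [0, 0, 0], "twist": 0, "grip": 0.0919}
  ]
}}

```text
time: 17.62
eef_pos: [0.4226, -0.2752, 0.2563]
tcp_rot: [-0.0, 0.998, -0.06, 0.0]
ft_force: [-0.5, 0.9, 0.3]
grip_width: 1.001
grasp_force: 0.0
```

```bash
cat >> h.py <<'E'
def jars(cam,z=.074):
    """amber jars: cream wax top discs with amber ring; returns centroids at rim plane"""
    im=snap(cam);hsv=cv2.cvtColor(im,cv2.COLOR_RGB2HSV)
    out=[]
    for d in ctrl.find_in('jar0',cam)[:6]: out.append((round(d['score'],2),np.round(d['point']).tolist(),at(cam,d['point'],.045)[:2].round(3).tolist()))
    m=((hsv[:,:,0]>12)&(hsv[:,:,0]<32)&(hsv[:,:,1]>40)&(hsv[:,:,2]>150)).astype(np.uint8)
    m=cv2.morphologyEx(m,cv2.MORPH_CLOSE,np.ones((5,5)))
    n,l,s,c=cv2.connectedComponentsWithStats(m)
    for i in range(1,n):
        if s[i,4]>80: out.append(('wax',s[i].tolist(),at(cam,c[i][::-1],z)[:2].round(4).tolist()))
    return im,out
E
python3 - <<'E'
from h import *
s=cur();print(s[2],s[0]['joint_positions'])
for c in ('wrist','top'):
    im,o=jars(c);cv2.imwrite(f'pics/j_{c}.png',im[:,:,::-1]);print(c,*o,sep='\n')
E
```

```text
[ 0.42255381 -0.27515631  0.2563147 ] [-0.35451408  0.25643692  1.02765407  1.96397003 -0.25295981  1.05672496
 -0.9063328 ]
wrist
(0.9, [87.0, 339.0], [0.531, -0.314])
(0.69, [161.0, 327.0], [0.443, -0.289])
(0.68, [131.0, 440.0], [0.467, -0.435])
(0.59, [216.0, 354.0], [0.369, -0.315])
('wax', [136, 25, 12, 11, 85], [0.6464, -0.0856])
('wax', [106, 33, 9, 16, 127], [0.6488, -0.0339])
('wax', [71, 44, 11, 16, 127], [0.6542, 0.0291])
('wax', [318, 66, 42, 42, 1344], [0.5289, -0.3109])
('wax', [601, 106, 39, 62, 806], [0.4761, -0.7582])
('wax', [432, 115, 34, 37, 975], [0.4666, -0.4345])
('wax', [308, 145, 41, 40, 1292], [0.4439, -0.29])
('wax', [338, 206, 38, 36, 1081], [0.3692, -0.3155])
('wax', [611, 307, 29, 21, 239], [0.0271, -0.9724])
('wax', [147, 308, 8, 40, 129], [0.2241, 0.0223])
top
(0.84, [207.0, 427.0], [0.524, -0.312])
('wax', [590, 108, 50, 156, 4928], [0.6031, -0.8226])
('wax', [319, 157, 16, 10, 119], [0.6506, -0.039])
('wax', [421, 196, 17, 17, 227], [0.5281, -0.3117])
('wax', [13, 334, 19, 10, 132], [0.1933, 0.7734])
('wax', [336, 349, 49, 40, 490], [0.1097, -0.1211])
```

View pics/j_wrist.png

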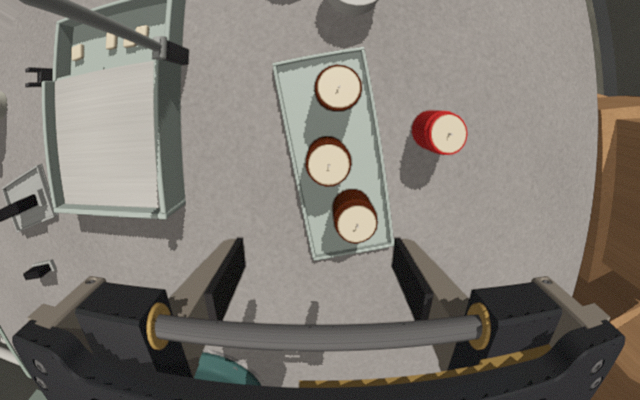

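Three amber jars at (339,87), (328,161) and (356,221), with the red one at (440,132). I start with the nearest, at (0.369, -0.3155).

Run:
```python
from h import *
go(.369,-.3155,.045,-.128)
```

```text
slide [-0.0481, 0.0459, 0.2112] twist 0.0063 rows 3.5 t 17.8
```

{"name": "arm_command", "arguments": {
  "deltas": [
    {"slide": [-0.024, 0.023, 0.03], "twist": 0.006, "grip": 0.0919},
    {"slide": [-0.048, 0.046, 0.06], "twist": 0.006, "grip": 0.0919},
    {"slide": [-0.048, 0.046, 0.09], "twist": 0.006, "grip": 0.0919},
    {"slide": [-0.048, 0.046, 0.13], "twist": 0.006, "grip": 0.0919},
    {"slide": [-0.048, 0.046, 0.17], "twist": 0.006, "grip": 0.0919}
  ]
}}

```text
time: 18.45
eef_pos: [0.3692, -0.316, 0.0851]
tcp_rot: [0.0, 0.998, -0.064, 0.0]
ft_force: [0.3, 0.2, 0.6]
grip_width: 0.998
grasp_force: 0.0
```

{"name": "arm_command", "arguments": {
  "deltas": [
    {"slide": [0, 0, 0.025], "twist": 0, "grip": 0.0919},
    {"slide": [0, 0, 0.041], "twist": 0, "grip": 0.0919},
    {"slide": [0, 0, 0.041], "twist": 0, "grip": 0.0919},
    {"slide": [0, 0, 0.041], "twist": 0, "grip": 0.06},
    {"slide": [0, 0, 0.041], "twist": 0, "grip": 0.04}
  ]
}}

```text
time: 19.08
eef_pos: [0.3696, -0.3162, 0.0461]
tcp_rot: [0.0, 0.998, -0.064, 0.001]
ft_force: [-0.6, -0.3, -0.1]
grip_width: 0.804
grasp_force: 0.0
```

{"name": "arm_command", "arguments": {
  "deltas": [
    {"slide": [0, 0, 0], "twist": 0, "grip": 0.04},
    {"slide": [0, 0, 0], "twist": 0, "grip": 0.04},
    {"slide": [0, 0, 0], "twist": 0, "grip": 0.04},
    {"slide": [0, 0, 0], "twist": 0, "grip": 0.04},
    {"slide": [0, 0, 0], "twist": 0, "grip": 0.04}
  ]
}}

```text
time: 19.7
eef_pos: [0.3692, -0.3155, 0.0455]
tcp_rot: [-0.0, 0.998, -0.064, 0.0]
ft_force: [-0.1, 2.2, 5.7]
grip_width: 0.609
grasp_force: 30.0
```

```bash
cat >> h.py <<'E'
def gj(x,y,z): # station target, tool x along station x
    p=T2((x,y,z),ST)[0];go(*p,ST[2])
E
python3 - <<'E'
from h import *
s=cur();print(s[2],s[0]['grip_width'],s[0]['grasp_force'],s[0]['ft_force'])
E
```

```text
[ 0.36924472 -0.31547403  0.04552852] 0.6089817085874251 30.001707673072815 [-0.11152955  2.23602806  5.73198058]
```

{"name": "arm_command", "arguments": {
  "deltas": [
    {"slide": [0, 0, -0.01], "twist": 0, "grip": 0.04},
    {"slide": [0, 0, -0.04], "twist": 0, "grip": 0.04},
    {"slide": [0, 0, -0.08], "twist": 0, "grip": 0.04},
    {"slide": [0.01, -0.02, -0.12], "twist": 0, "grip": 0.04},
    {"slide": [0.02, -0.06, -0.145], "twist": 0, "grip": 0.04}
  ]
}}

```text
time: 20.32
eef_pos: [0.3965, -0.2602, 0.1921]
tcp_rot: [0.001, 0.998, -0.066, 0.001]
ft_force: [0.8, 0.5, -2.6]
grip_width: 0.603
grasp_force: 30.0
```

{"name": "arm_command", "arguments": {
  "deltas": [
    {"slide": [0.01, -0.05, 0], "twist": 0, "grip": 0.04},
    {"slide": [0.02, -0.1, 0], "twist": 0, "grip": 0.04},
    {"slide": [0.03, -0.15, 0], "twist": 0, "grip": 0.04},
    {"slide": [0.03, -0.2, 0], "twist": 0, "grip": 0.04},
    {"slide": [0.03, -0.25, 0], "twist": 0, "grip": 0.04}
  ]
}}

```text
time: 20.95
eef_pos: [0.4579, -0.0134, 0.1904]
tcp_rot: [-0.0, 0.998, -0.064, 0.0]
ft_force: [0.5, 0.6, -3.0]
grip_width: 0.607
grasp_force: 30.0
```

{"name": "arm_command", "arguments": {
  "deltas": [
    {"slide": [0.01, -0.035, 0], "twist": 0, "grip": 0.04},
    {"slide": [0.04, -0.044, 0], "twist": 0, "grip": 0.04},
    {"slide": [0.08, -0.044, 0], "twist": 0, "grip": 0.04},
    {"slide": [0.11, -0.044, 0.01], "twist": 0, "grip": 0.04},
    {"slide": [0.121, -0.044, 0.02], "twist": 0, "grip": 0.04}
  ]
}}

```text
time: 21.58
eef_pos: [0.5846, 0.0128, 0.1696]
tcp_rot: [0.001, 0.998, -0.064, -0.0]
ft_force: [-0.5, -0.8, -2.6]
grip_width: 0.604
grasp_force: 30.0
```

Run:
```python
from h import *
s=cur();print(s[2],inv(s[2],ST),s[0]['grip_width'],s[0]['grasp_force'],s[0]['ft_force']);gj(.06,0,.088)
```

```text
[0.58457468 0.01276884 0.16962832] [ 0.06049939 -0.00101668] 0.603842241728937 29.999103248119354 [-0.507381   -0.75142859 -2.57597109]
slide [-0.0005, -0.0011, 0.0816] twist -0.0006 rows 1.3 t 21.6
```

{"name": "arm_command", "arguments": {
  "deltas": [
    {"slide": [0, 0, 0.03], "twist": 0, "grip": 0.04},
    {"slide": [0, 0, 0.055], "twist": 0, "grip": 0.04},
    {"slide": [0, 0, 0.072], "twist": 0, "grip": 0.04},
    {"slide": [0, 0, 0.08], "twist": 0, "grip": 0.04},
    {"slide": [0, 0, 0.0825], "twist": 0, "grip": 0.04}
  ]
}}

```text
time: 22.2
eef_pos: [0.5838, 0.0133, 0.0877]
tcp_rot: [0.0, 0.998, -0.064, 0.0]
ft_force: [-0.7, -0.5, -2.4]
grip_width: 0.605
grasp_force: 30.0
```

Run:
```python
from h import *
s=cur();print(s[2],inv(s[2],ST),s[0]['ft_force'])
```

```text
[0.58375632 0.01334347 0.08774351] [ 0.05961438 -0.00055122] [-0.74954482 -0.50330989 -2.36522928]
```

{"name": "arm_command", "arguments": {
  "deltas": [
    {"slide": [0, 0, 0.001], "twist": 0, "grip": 0.04},
    {"slide": [0, 0, 0.0015], "twist": 0, "grip": 0.04},
    {"slide": [0, 0, 0.0015], "twist": 0, "grip": 0.06},
    {"slide": [0, 0, 0.0015], "twist": 0, "grip": 0.075},
    {"slide": [0, 0, 0.0015], "twist": 0, "grip": 0.0919}
  ]
}}

```text
time: 22.82
eef_pos: [0.584, 0.0134, 0.0865]
tcp_rot: [-0.0, 0.998, -0.064, 0.0]
ft_force: [-0.1, -0.6, 0.5]
grip_width: 0.847
grasp_force: 0.0
```

{"name": "arm_command", "arguments": {
  "deltas": [
    {"slide": [0, 0, 0], "twist": 0, "grip": 0.0919},
    {"slide": [0, 0, 0], "twist": 0, "grip": 0.0919},
    {"slide": [0, 0, -0.04], "twist": 0, "grip": 0.0919},
    {"slide": [0, 0, -0.09], "twist": 0, "grip": 0.0919},
    {"slide": [0, 0, -0.12], "twist": 0, "grip": 0.0919}
  ]
}}

```text
time: 23.45
eef_pos: [0.5845, 0.0131, 0.2085]
tcp_rot: [-0.0, 0.998, -0.064, 0.001]
ft_force: [0.5, 0.6, -0.3]
grip_width: 0.996
grasp_force: 0.0
```

{"name": "arm_command", "arguments": {
  "deltas": [
    {"slide": [-0.04, 0, -0.01], "twist": 0, "grip": 0.0919},
    {"slide": [-0.09, 0.0, -0.02], "twist": 0, "grip": 0.0919},
    {"slide": [-0.12, 0.05, -0.02], "twist": 0, "grip": 0.0919},
    {"slide": [-0.12, 0.1, -0.02], "twist": 0, "grip": 0.0919},
    {"slide": [-0.12, 0.15, -0.02], "twist": 0, "grip": 0.0919}
  ]
}}

```text
time: 24.08
eef_pos: [0.4452, -0.1207, 0.2266]
tcp_rot: [-0.001, 0.998, -0.063, 0.001]
ft_force: [0.6, -0.2, 0.8]
grip_width: 1.0
grasp_force: 0.0
```

Run:
```python
from h import *
s=cur();print(s[2],inv(s[2],ST),s[0]['ft_force'])
im,o=jars('wrist');print(*o,sep='\n')
im,o=jars('top',.115);print(*o,sep='\n');print(at('top',proj('top',T2((.06,0,.115),ST)[0]),.115),proj('top',T2((.06,0,.115),ST)[0]))
go(.4439,-.29,.045,-.128)
```

```text
[ 0.44523479 -0.1206832   0.22657329] [-0.06066532 -0.15116382] [ 0.63121361 -0.21629542  0.83461293]
(0.92, [84.0, 171.0], [0.59, 0.028])
(0.8, [167.0, 460.0], [0.444, -0.299])
(0.6, [98.0, 469.0], [0.527, -0.316])
(0.57, [143.0, 546.0], [0.465, -0.439])
('wax', [213, 6, 33, 22, 470], [0.6419, -0.0606])
('wax', [187, 9, 13, 20, 214], [0.6511, -0.0202])
('wax', [137, 22, 14, 19, 204], [0.6566, 0.0425])
('wax', [140, 58, 41, 47, 1503], [0.5923, 0.0277])
('wax', [463, 77, 36, 42, 1137], [0.5269, -0.3158])
('wax', [548, 131, 23, 34, 615], [0.4634, -0.4375])
('wax', [450, 155, 36, 40, 1116], [0.4418, -0.2941])
('wax', [147, 308, 8, 40, 129], [0.275, 0.1485])
('wax', [623, 316, 17, 19, 157], [0.0327, -0.816])
(0.84, [227.0, 472.0], [0.465, -0.431])
(0.75, [188.0, 308.0], [0.583, 0.013])
(0.74, [236.0, 420.0], [0.444, -0.289])
(0.71, [208.0, 426.0], [0.521, -0.309])
('wax', [590, 108, 50, 156, 4859], [0.5958, -0.7994])
('wax', [319, 157, 16, 10, 119], [0.6418, -0.0389])
('wax', [300, 176, 18, 18, 239], [0.5827, 0.0117])
('wax', [421, 196, 17, 17, 227], [0.523, -0.3035])
('wax', [469, 218, 16, 17, 209], [0.4619, -0.4239])
('wax', [414, 227, 17, 18, 236], [0.4404, -0.2824])
('wax', [13, 334, 19, 10, 128], [0.198, 0.749])
('wax', [283, 368, 58, 32, 520], [0.0823, 0.0098])
[0.58420915 0.01384095 0.115     ] [183.68107201 307.06953629]
slide [0.0206, 0.1682, 0.1812] twist -0.0027 rows 4.0 t 24.3
```

Jar one stands on the plate. Now the second.

{"name": "arm_command", "arguments": {
  "deltas": [
    {"slide": [0.005, 0.05, 0.01], "twist": 0, "grip": 0.0919},
    {"slide": [0.01, 0.1, 0.03], "twist": 0, "grip": 0.0919},
    {"slide": [0.02, 0.15, 0.05], "twist": 0, "grip": 0.0919},
    {"slide": [0.02, 0.169, 0.08], "twist": 0, "grip": 0.0919},
    {"slide": [0.02, 0.169, 0.1], "twist": 0, "grip": 0.0919}
  ]
}}

```text
time: 24.9
eef_pos: [0.4435, -0.29, 0.1245]
tcp_rot: [-0.0, 0.998, -0.064, -0.001]
ft_force: [-0.0, 0.5, 0.4]
grip_width: 1.0
grasp_force: 0.0
```

{"name": "arm_command", "arguments": {
  "deltas": [
    {"slide": [0, 0, 0.01], "twist": 0, "grip": 0.0919},
    {"slide": [0, 0, 0.04], "twist": 0, "grip": 0.0919},
    {"slide": [0, 0, 0.07], "twist": 0, "grip": 0.0919},
    {"slide": [0, 0, 0.081], "twist": 0, "grip": 0.0919},
    {"slide": [0, 0, 0.081], "twist": 0, "grip": 0.0919}
  ]
}}

```text
time: 25.52
eef_pos: [0.4443, -0.2894, 0.0453]
tcp_rot: [-0.0, 0.998, -0.063, -0.0]
ft_force: [0.2, 0.1, -0.2]
grip_width: 0.997
grasp_force: 0.0
```

{"name": "arm_command", "arguments": {
  "deltas": [
    {"slide": [0, 0, 0], "twist": 0, "grip": 0.04},
    {"slide": [0, 0, 0], "twist": 0, "grip": 0.04},
    {"slide": [0, 0, 0], "twist": 0, "grip": 0.04},
    {"slide": [0, 0, 0], "twist": 0, "grip": 0.04},
    {"slide": [0, 0, 0], "twist": 0, "grip": 0.04}
  ]
}}

```text
time: 26.15
eef_pos: [0.444, -0.29, 0.0455]
tcp_rot: [-0.0, 0.998, -0.064, 0.0]
ft_force: [0.5, 2.3, 3.4]
grip_width: 0.604
grasp_force: 30.0
```

{"name": "arm_command", "arguments": {
  "deltas": [
    {"slide": [0, 0, 0], "twist": 0, "grip": 0.04},
    {"slide": [0, 0, 0], "twist": 0, "grip": 0.04},
    {"slide": [0, 0, -0.02], "twist": 0, "grip": 0.04},
    {"slide": [0, 0, -0.06], "twist": 0, "grip": 0.04},
    {"slide": [0, 0, -0.1], "twist": 0, "grip": 0.04}
  ]
}}

```text
time: 26.78
eef_pos: [0.4432, -0.2906, 0.1468]
tcp_rot: [0.0, 0.998, -0.064, -0.0]
ft_force: [0.7, -0.0, -2.3]
grip_width: 0.603
grasp_force: 30.0
```

Run:
```python
from h import *
s=cur();print(s[2],inv(s[2],ST),s[0]['grip_width'],s[0]['ft_force']);gj(-.008,0,.19)
```

```text
[ 0.44322427 -0.29056119  0.14680922] [-0.04097434 -0.31990871] 0.6033979869251989 [ 0.71176269 -0.01523996 -2.27546972]
slide [0.0326, -0.3199, -0.0434] twist -0.001 rows 5.2 t 26.8
```

{"name": "arm_command", "arguments": {
  "deltas": [
    {"slide": [0, -0.02, -0.03], "twist": 0, "grip": 0.04},
    {"slide": [0, -0.07, -0.044], "twist": 0, "grip": 0.04},
    {"slide": [0, -0.12, -0.044], "twist": 0, "grip": 0.04},
    {"slide": [0, -0.17, -0.044], "twist": 0, "grip": 0.04},
    {"slide": [0, -0.22, -0.044], "twist": 0, "grip": 0.04}
  ]
}}

```text
time: 27.4
eef_pos: [0.4718, -0.0708, 0.1899]
tcp_rot: [-0.0, 0.998, -0.064, 0.0]
ft_force: [0.1, -0.3, -1.0]
grip_width: 0.604
grasp_force: 30.0
```

{"name": "arm_command", "arguments": {
  "deltas": [
    {"slide": [0, -0.05, 0], "twist": 0, "grip": 0.04},
    {"slide": [0.015, -0.085, 0], "twist": 0, "grip": 0.04},
    {"slide": [0.0325, -0.1, 0], "twist": 0, "grip": 0.04},
    {"slide": [0.0325, -0.1, 0], "twist": 0, "grip": 0.04},
    {"slide": [0.0325, -0.1, 0.02], "twist": 0, "grip": 0.04}
  ]
}}

```text
time: 28.02
eef_pos: [0.5172, 0.0221, 0.1697]
tcp_rot: [-0.0, 0.998, -0.065, 0.001]
ft_force: [0.3, 0.6, -2.2]
grip_width: 0.606
grasp_force: 30.0
```

Run:
```python
from h import *
s=cur();print(s[2],inv(s[2],ST),s[0]['grip_width'],s[0]['ft_force']);gj(-.008,0,.0877)
```

```text
[0.51719143 0.02206459 0.16965909] [-0.00751921 -0.0003985 ] 0.606357960792197 [ 0.28967223  0.61932555 -2.23990546]
slide [-0.0007, -0.0003, 0.082] twist -0.0014 rows 1.3 t 28.0
```

Lower, release, retreat, and look for the third.

{"name": "arm_command", "arguments": {
  "deltas": [
    {"slide": [0, 0, 0.03], "twist": 0, "grip": 0.04},
    {"slide": [0, 0, 0.055], "twist": 0, "grip": 0.04},
    {"slide": [0, 0, 0.072], "twist": 0, "grip": 0.04},
    {"slide": [0, 0, 0.08], "twist": 0, "grip": 0.04},
    {"slide": [0, 0, 0.083], "twist": 0, "grip": 0.04}
  ]
}}

```text
time: 28.65
eef_pos: [0.5167, 0.0225, 0.0864]
tcp_rot: [-0.0, 0.998, -0.064, -0.0]
ft_force: [-8.7, -0.5, 23.3]
grip_width: 0.608
grasp_force: 30.0
```

{"name": "arm_command", "arguments": {
  "deltas": [
    {"slide": [0, 0, 0.0005], "twist": 0, "grip": 0.04},
    {"slide": [0, 0, 0.001], "twist": 0, "grip": 0.04},
    {"slide": [0, 0, 0.001], "twist": 0, "grip": 0.06},
    {"slide": [0, 0, 0.001], "twist": 0, "grip": 0.075},
    {"slide": [0, 0, 0.001], "twist": 0, "grip": 0.0919}
  ]
}}

```text
time: 29.28
eef_pos: [0.5172, 0.0232, 0.0854]
tcp_rot: [-0.0, 0.998, -0.064, 0.0]
ft_force: [0.1, -0.9, -0.0]
grip_width: 0.85
grasp_force: 0.0
```

{"name": "arm_command", "arguments": {
  "deltas": [
    {"slide": [0, 0, 0], "twist": 0, "grip": 0.0919},
    {"slide": [0, 0, 0], "twist": 0, "grip": 0.0919},
    {"slide": [0, 0, -0.04], "twist": 0, "grip": 0.0919},
    {"slide": [0, 0, -0.09], "twist": 0, "grip": 0.0919},
    {"slide": [0, 0, -0.12], "twist": 0, "grip": 0.0919}
  ]
}}

```text
time: 29.9
eef_pos: [0.5176, 0.0228, 0.2072]
tcp_rot: [-0.0, 0.998, -0.064, 0.001]
ft_force: [0.3, 0.3, -0.1]
grip_width: 0.999
grasp_force: 0.0
```

{"name": "arm_command", "arguments": {
  "deltas": [
    {"slide": [-0.05, 0, -0.01], "twist": 0, "grip": 0.0919},
    {"slide": [-0.06, 0.05, -0.02], "twist": 0, "grip": 0.0919},
    {"slide": [-0.06, 0.11, -0.02], "twist": 0, "grip": 0.0919},
    {"slide": [-0.06, 0.17, -0.02], "twist": 0, "grip": 0.0919},
    {"slide": [-0.06, 0.22, -0.02], "twist": 0, "grip": 0.0919}
  ]
}}

```text
time: 30.52
eef_pos: [0.4289, -0.1892, 0.2255]
tcp_rot: [-0.0, 0.998, -0.064, 0.001]
ft_force: [0.7, 1.2, 0.5]
grip_width: 0.995
grasp_force: 0.0
```

Run:
```python
from h import *
s=cur();print(s[2],inv(s[2],ST),s[0]['ft_force'])
im,o=jars('wrist');print(*o,sep='\n')
im,o=jars('top',.115);print(*o,sep='\n')
go(.5275,-.3115,.045,-.128)
```

```text
[ 0.42890252 -0.18924352  0.22548972] [-0.06811221 -0.22124809] [0.70841916 1.19118679 0.53366974]
(0.94, [142.0, 120.0], [0.52, 0.047])
(0.93, [132.0, 507.0], [0.466, -0.438])
(0.91, [84.0, 417.0], [0.529, -0.32])
(0.81, [85.0, 119.0], [0.594, 0.034])
(0.43, [115.0, 162.0], [0.54, -0.022])
(0.28, [19.0, 185.0], [0.649, -0.069])
('wax', [162, 7, 30, 24, 426], [0.6395, -0.0711])
('wax', [140, 13, 12, 20, 190], [0.6492, -0.0314])
('wax', [97, 28, 12, 18, 164], [0.6541, 0.0318])
('wax', [87, 62, 33, 44, 1106], [0.5949, 0.0378])
('wax', [402, 63, 42, 43, 1426], [0.527, -0.316])
('wax', [630, 111, 10, 59, 352], [0.4592, -0.7014])
('wax', [506, 118, 29, 37, 823], [0.4633, -0.4383])
('wax', [91, 126, 32, 44, 1105], [0.5186, 0.049])
('wax', [147, 307, 8, 41, 123], [0.2611, 0.078])
('wax', [617, 313, 23, 20, 214], [0.0299, -0.8613])
('wax', [482, 353, 35, 14, 149], [0.1052, -0.4508])
(0.78, [187.0, 308.0], [0.587, 0.013])
(0.62, [226.0, 476.0], [0.469, -0.443])
(0.57, [209.0, 303.0], [0.525, 0.029])
(0.5, [202.0, 430.0], [0.537, -0.32])
('wax', [591, 108, 49, 156, 4869], [0.5957, -0.7994])
('wax', [319, 157, 16, 10, 119], [0.6418, -0.0389])
('wax', [300, 176, 18, 18, 239], [0.5827, 0.0117])
('wax', [421, 196, 17, 16, 177], [0.5264, -0.3061])
('wax', [296, 201, 20, 18, 246], [0.5159, 0.021])
('wax', [469, 218, 16, 17, 209], [0.4619, -0.4239])
('wax', [14, 334, 18, 10, 132], [0.1981, 0.7493])
('wax', [297, 354, 50, 37, 472], [0.1116, -0.0206])
slide [0.114, 0.1092, 0.1801] twist -0.0033 rows 3.8 t 30.7
```

{"name": "arm_command", "arguments": {
  "deltas": [
    {"slide": [0.0, 0.05, 0.0], "twist": 0, "grip": 0.0919},
    {"slide": [0.02, 0.1, 0.01], "twist": 0, "grip": 0.0919},
    {"slide": [0.06, 0.11, 0.03], "twist": 0, "grip": 0.0919},
    {"slide": [0.1, 0.11, 0.06], "twist": 0, "grip": 0.0919},
    {"slide": [0.114, 0.11, 0.09], "twist": 0, "grip": 0.0919}
  ]
}}

```text
time: 31.35
eef_pos: [0.5315, -0.3086, 0.1333]
tcp_rot: [-0.0, 0.998, -0.061, -0.0]
ft_force: [-0.5, 0.3, -0.4]
grip_width: 1.002
grasp_force: 0.0
```

{"name": "arm_command", "arguments": {
  "deltas": [
    {"slide": [0, 0, 0.01], "twist": 0, "grip": 0.0919},
    {"slide": [0, 0, 0.045], "twist": 0, "grip": 0.0919},
    {"slide": [0, 0, 0.075], "twist": 0, "grip": 0.0919},
    {"slide": [0, 0, 0.09], "twist": 0, "grip": 0.0919},
    {"slide": [0, 0, 0.09], "twist": 0, "grip": 0.0919}
  ]
}}

```text
time: 31.98
eef_pos: [0.5281, -0.3105, 0.0452]
tcp_rot: [-0.0, 0.998, -0.064, -0.0]
ft_force: [-0.7, -0.1, 0.4]
grip_width: 0.999
grasp_force: 0.0
```

{"name": "arm_command", "arguments": {
  "deltas": [
    {"slide": [0, 0, 0], "twist": 0, "grip": 0.04},
    {"slide": [0, 0, 0], "twist": 0, "grip": 0.04},
    {"slide": [0, 0, 0], "twist": 0, "grip": 0.04},
    {"slide": [0, 0, 0], "twist": 0, "grip": 0.04},
    {"slide": [0, 0, 0], "twist": 0, "grip": 0.04}
  ]
}}

```text
time: 32.6
eef_pos: [0.5286, -0.3109, 0.0456]
tcp_rot: [-0.0, 0.998, -0.064, 0.0]
ft_force: [0.2, 2.1, 4.3]
grip_width: 0.601
grasp_force: 30.0
```

{"name": "arm_command", "arguments": {
  "deltas": [
    {"slide": [0, 0, 0], "twist": 0, "grip": 0.04},
    {"slide": [0, 0, 0], "twist": 0, "grip": 0.04},
    {"slide": [0, 0, -0.02], "twist": 0, "grip": 0.04},
    {"slide": [0, 0, -0.06], "twist": 0, "grip": 0.04},
    {"slide": [0, 0, -0.1], "twist": 0, "grip": 0.04}
  ]
}}

```text
time: 33.22
eef_pos: [0.5277, -0.3116, 0.1467]
tcp_rot: [0.0, 0.998, -0.064, -0.0]
ft_force: [0.6, -0.3, -2.4]
grip_width: 0.601
grasp_force: 30.0
```

Run:
```python
from h import *
s=cur();print(s[2],inv(s[2],ST),s[0]['grip_width'],s[0]['ft_force']);gj(-.068,0,.19)
```

```text
[ 0.52774806 -0.31156839  0.1466875 ] [ 0.04553956 -0.32995453] 0.6008957794360873 [ 0.63646554 -0.34215142 -2.41334016]
slide [-0.1139, -0.3298, -0.0435] twist -0.001 rows 5.6 t 33.2
```

{"name": "arm_command", "arguments": {
  "deltas": [
    {"slide": [-0.04, 0, -0.03], "twist": 0, "grip": 0.04},
    {"slide": [-0.08, -0.02, -0.044], "twist": 0, "grip": 0.04},
    {"slide": [-0.1055, -0.065, -0.044], "twist": 0, "grip": 0.04},
    {"slide": [-0.1055, -0.115, -0.044], "twist": 0, "grip": 0.04},
    {"slide": [-0.1055, -0.17, -0.044], "twist": 0, "grip": 0.04}
  ]
}}

```text
time: 33.85
eef_pos: [0.445, -0.1283, 0.1898]
tcp_rot: [-0.0, 0.998, -0.065, 0.001]
ft_force: [0.5, -0.3, -1.5]
grip_width: 0.6
grasp_force: 30.0
```

{"name": "arm_command", "arguments": {
  "deltas": [
    {"slide": [0, -0.055, 0], "twist": 0, "grip": 0.04},
    {"slide": [0, -0.11, 0], "twist": 0, "grip": 0.04},
    {"slide": [0, -0.165, 0], "twist": 0, "grip": 0.04},
    {"slide": [0, -0.205, 0], "twist": 0, "grip": 0.04},
    {"slide": [0, -0.205, 0.02], "twist": 0, "grip": 0.04}
  ]
}}

```text
time: 34.48
eef_pos: [0.4729, 0.0779, 0.1701]
tcp_rot: [-0.001, 0.998, -0.061, 0.001]
ft_force: [-0.6, -0.7, -4.1]
grip_width: 0.603
grasp_force: 30.0
```

Run:
```python
from h import *
s=cur();print(s[2],inv(s[2],ST),s[0]['grip_width'],s[0]['ft_force']);gj(-.06,.045,.0875)
```

```text
[0.47286964 0.07792956 0.17007854] [-0.05860962  0.04935173] 0.6031679444944615 [-0.55887832 -0.6998696  -4.07649232]
slide [-0.0016, 0.0045, 0.0826] twist 0.0063 rows 1.3 t 34.5
```

{"name": "arm_command", "arguments": {
  "deltas": [
    {"slide": [0, 0, 0.03], "twist": 0, "grip": 0.04},
    {"slide": [0, 0, 0.055], "twist": 0, "grip": 0.04},
    {"slide": [0, 0, 0.072], "twist": 0, "grip": 0.04},
    {"slide": [0, 0, 0.08], "twist": 0, "grip": 0.04},
    {"slide": [0, 0, 0.082], "twist": 0, "grip": 0.04}
  ]
}}

```text
time: 35.1
eef_pos: [0.4718, 0.0739, 0.0874]
tcp_rot: [0.0, 0.998, -0.064, 0.0]
ft_force: [-0.2, -0.1, -2.4]
grip_width: 0.606
grasp_force: 30.0
```

{"name": "arm_command", "arguments": {
  "deltas": [
    {"slide": [0, 0, 0.0005], "twist": 0, "grip": 0.04},
    {"slide": [0, 0, 0.001], "twist": 0, "grip": 0.04},
    {"slide": [0, 0, 0.001], "twist": 0, "grip": 0.06},
    {"slide": [0, 0, 0.001], "twist": 0, "grip": 0.07},
    {"slide": [0, 0, 0.001], "twist": 0, "grip": 0.075}
  ]
}}

```text
time: 35.72
eef_pos: [0.4719, 0.0743, 0.0864]
tcp_rot: [-0.0, 0.998, -0.064, 0.0]
ft_force: [-0.7, -0.5, -0.9]
grip_width: 0.816
grasp_force: 0.0
```

{"name": "arm_command", "arguments": {
  "deltas": [
    {"slide": [0, 0, 0], "twist": 0, "grip": 0.075},
    {"slide": [0, 0, 0], "twist": 0, "grip": 0.075},
    {"slide": [0, 0, -0.04], "twist": 0, "grip": 0.075},
    {"slide": [0, 0, -0.09], "twist": 0, "grip": 0.075},
    {"slide": [0, 0, -0.14], "twist": 0, "grip": 0.075}
  ]
}}

```text
time: 36.35
eef_pos: [0.4714, 0.0739, 0.2274]
tcp_rot: [0.0, 0.998, -0.064, -0.0]
ft_force: [0.8, 1.7, 0.1]
grip_width: 0.816
grasp_force: 0.0
```

Run:
```python
from h import *
s=cur();print(s[2],inv(s[2],ST),s[0]['ft_force'])
snap('wrist','w8');snap('side','s8');snap('top','t8')
for c in ('top','side','wrist'): print(c,[(round(d['score'],2),np.round(d['point'])) for d in ctrl.tip_of('bar_tip',c)[:3]])
for th in (1.4,1.5,1.57,1.65,1.7,1.8):
    p=T2((.108,-.119+.242*np.cos(th),.08+.242*np.sin(th)),ST)[0];print(th,p.round(3),proj('top',p).round(),proj('side',p).round(),proj('wrist',p).round())
cv2.imwrite('pics/m8.png',np.vstack([cv2.imread('pics/w8.png')[:300],cv2.imread('pics/s8.png')[50:350]]))
```

```text
[0.47139302 0.07393152 0.22743052] [-0.05956381  0.04519791] [0.82299653 1.6839748  0.12171295]
top [(0.62, array([157., 369.])), (0.6, array([239., 421.]))]
side [(0.79, array([ 80., 285.]))]
wrist []
1.4 [ 0.622 -0.07   0.318] [151. 340.] [ 92. 275.] [-57. 635.]
1.5 [ 0.619 -0.093  0.321] [152. 351.] [ 86. 278.] [-35. 668.]
1.57 [ 0.617 -0.11   0.322] [153. 358.] [ 83. 280.] [-19. 684.]
1.65 [ 0.614 -0.129  0.321] [153. 367.] [ 80. 282.] [ -4. 697.]
1.7 [ 0.613 -0.141  0.32 ] [154. 372.] [ 78. 283.] [  5. 703.]
1.8 [ 0.61  -0.165  0.316] [156. 383.] [ 76. 286.] [ 21. 710.]
```

View pics/m8.png

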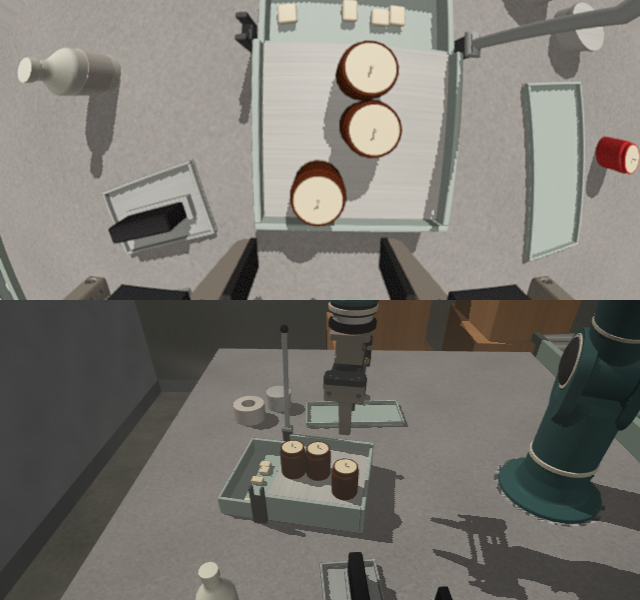

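The wrist image shows the three jars upright on the plate at (370,70), (372,128) and (318,195), and the chips in the tray. The side view shows the bar near upright, with its ball at (285,80), about 1.67 rad. Next I go round to the bar's outer side with closed fingers.

{"name": "arm_command", "arguments": {
  "deltas": [
    {"slide": [0, 0.04, -0.03], "twist": 0, "grip": 0.04},
    {"slide": [0, 0.1, -0.04], "twist": 0, "grip": 0.0},
    {"slide": [0, 0.16, -0.04], "twist": 0, "grip": 0.0},
    {"slide": [0, 0.22, -0.04], "twist": 0, "grip": 0.0},
    {"slide": [0, 0.28, -0.04], "twist": 0, "grip": 0.0}
  ]
}}

```text
time: 37.28
eef_pos: [0.4349, -0.2046, 0.2651]
tcp_rot: [-0.0, 0.998, -0.064, -0.001]
ft_force: [0.5, 0.5, 1.2]
grip_width: 0.294
grasp_force: 0.0
```

{"name": "arm_command", "arguments": {
  "deltas": [
    {"slide": [0, 0.05, 0], "twist": -0.1, "grip": 0.0},
    {"slide": [0, 0.085, 0], "twist": -0.28, "grip": 0.0},
    {"slide": [0, 0.085, 0], "twist": -0.46, "grip": 0.0},
    {"slide": [0.02, 0.085, 0], "twist": -0.64, "grip": 0.0},
    {"slide": [0.04, 0.085, 0], "twist": -0.82, "grip": 0.0}
  ]
}}

```text
time: 37.9
eef_pos: [0.4642, -0.2929, 0.2644]
tcp_rot: [-0.001, 0.94, 0.341, -0.001]
ft_force: [0.7, -0.1, -0.1]
grip_width: 0.007
grasp_force: 0.0
```

Run:
```python
from h import *
s=cur();print(s[2],inv(s[2],ST),s[0]['grip_width']);gs(.105,-.3,.268)
```

```text
[ 0.464183   -0.29287437  0.26439239] [-0.0198918  -0.31952757] 0.007093592815005548
slide [0.0991, 0.0784, -0.004] twist -0.7462 rows 4.0 t 37.9
```

{"name": "arm_command", "arguments": {
  "deltas": [
    {"slide": [0.02, 0.016, 0], "twist": -0.18, "grip": 0.0},
    {"slide": [0.04, 0.032, -0.002], "twist": -0.36, "grip": 0.0},
    {"slide": [0.065, 0.05, -0.004], "twist": -0.54, "grip": 0.0},
    {"slide": [0.085, 0.065, -0.004], "twist": -0.7, "grip": 0.0},
    {"slide": [0.099, 0.078, -0.004], "twist": -0.746, "grip": 0.0}
  ]
}}

```text
time: 38.52
eef_pos: [0.5908, -0.2894, 0.2675]
tcp_rot: [-0.002, 0.752, 0.66, -0.001]
ft_force: [0.8, -0.7, 0.3]
grip_width: 0.003
grasp_force: 0.0
```

Run:
```python
from h import *
s=cur();print(s[2],inv(s[2],ST),s[0]['ft_force'],s[0]['joint_positions']);gs(.105,-.185,.268)
im=snap('wrist','w9');snap('top')
print([(round(d['score'],2),np.round(d['point'])) for d in ctrl.tip_of('bar_tip','wrist')[:3]])
for th in (1.6,1.65,1.7,1.75):
    p=T2((.108,-.119+.242*np.cos(th),.08+.242*np.sin(th)),ST)[0];print(th,proj('wrist',p).round())
```

```text
[ 0.59080551 -0.28937917  0.26748691] [ 0.10524867 -0.2998975 ] [ 0.79121341 -0.71533579  0.26310372] [-0.08613152  0.50779808  0.70871869  1.56707708 -0.34617476  1.20012626
  0.55758452]
slide [0.1149, -0.0005, -0.0003] twist -0.0025 rows 1.8 t 38.5
[]
1.6 [-107.  327.]
1.65 [-84. 327.]
1.7 [-59. 327.]
1.75 [-31. 327.]
```

View pics/w9.png

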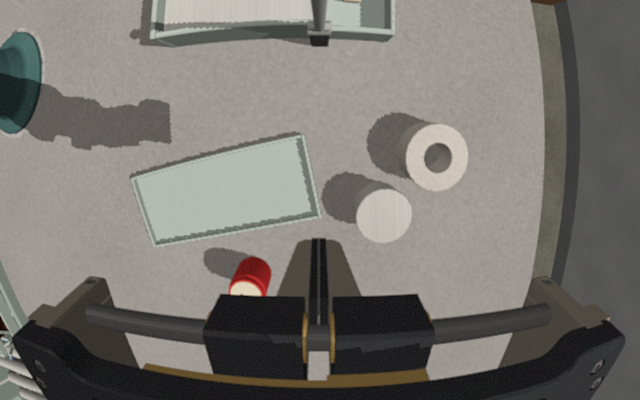

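Fingers at (319,270) line up with the bar post at (319,35). Start pushing the bar over along its arc.

{"name": "arm_command", "arguments": {
  "deltas": [
    {"slide": [0.05, 0, 0], "twist": 0, "grip": 0.0},
    {"slide": [0.1, 0, 0], "twist": 0, "grip": 0.0},
    {"slide": [0.12, 0, 0], "twist": 0, "grip": 0.0},
    {"slide": [0.14, 0, 0], "twist": 0, "grip": 0.0},
    {"slide": [0.16, 0, 0], "twist": 0, "grip": 0.0}
  ]
}}

```text
time: 39.3
eef_pos: [0.6114, -0.1321, 0.2704]
tcp_rot: [0.0, 0.753, 0.657, -0.0]
ft_force: [0.7, -1.2, 0.8]
grip_width: -0.0
grasp_force: 0.5
```

Run:
```python
from h import *
s=cur();print(inv(s[2],ST),s[2],s[0]['ft_force'],s[0]['torque'])
snap('top');print([(round(d['score'],2),np.round(d['point'])) for d in ctrl.tip_of('bar_tip','top')[:3]])
```

```text
[ 0.10560911 -0.14130994] [ 0.61140682 -0.13213499  0.27037334] [ 0.68182395 -1.23217331  0.7523057 ] [-0.26099014  0.10898096 -0.0479522 ]
[]
```

{"name": "arm_command", "arguments": {
  "deltas": [
    {"slide": [0.025, 0, 0.001], "twist": 0, "grip": 0.0},
    {"slide": [0.052, 0, 0.003], "twist": 0, "grip": 0.0},
    {"slide": [0.075, 0, 0.009], "twist": 0, "grip": 0.0},
    {"slide": [0.098, 0, 0.018], "twist": 0, "grip": 0.0},
    {"slide": [0.118, 0, 0.03], "twist": 0, "grip": 0.0}
  ]
}}

```text
time: 40.02
eef_pos: [0.6277, -0.0131, 0.2394]
tcp_rot: [0.0, 0.753, 0.659, 0.0]
ft_force: [-0.5, -0.3, 0.2]
grip_width: 0.003
grasp_force: 0.3
```

Run:
```python
from h import *
s=cur();print(inv(s[2],ST),s[2],s[0]['ft_force'],s[0]['torque'])
snap('side','s10');print([(round(d['score'],2),np.round(d['point'])) for d in ctrl.tip_of('bar_tip','side')[:3]])
for th in (.6,.7,.8,.9,1.):
    p=T2((.108,-.119+.242*np.cos(th),.08+.242*np.sin(th)),ST)[0];print(th,proj('side',p).round())
```

```text
[ 0.10657258 -0.02114955] [ 0.62770097 -0.0130806   0.23944882] [-0.48565486 -0.31639496  0.19316534] [-0.27499045 -0.04307116 -0.03113565]
[(0.55, array([137., 260.])), (0.28, array([226., 254.]))]
0.6 [177. 257.]
0.7 [164. 258.]
0.8 [151. 260.]
0.9 [139. 262.]
1.0 [127. 264.]
```

View pics/s10.png

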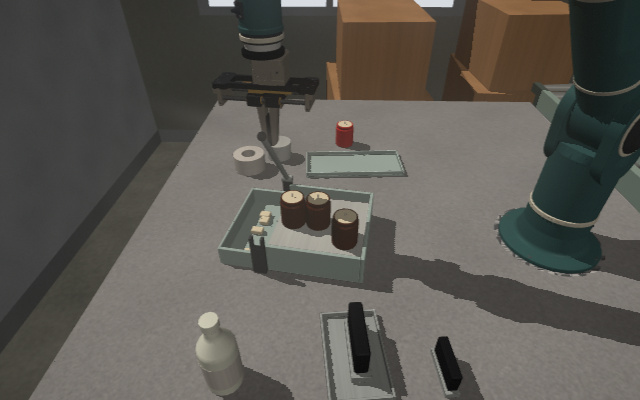

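The bar follows, with its ball now at (260,137). Continue down.

{"name": "arm_command", "arguments": {
  "deltas": [
    {"slide": [0.02, 0, 0.014], "twist": 0, "grip": 0.0},
    {"slide": [0.037, 0, 0.032], "twist": 0, "grip": 0.0},
    {"slide": [0.053, 0, 0.052], "twist": 0, "grip": 0.0},
    {"slide": [0.065, 0, 0.074], "twist": 0, "grip": 0.0},
    {"slide": [0.075, 0, 0.096], "twist": 0, "grip": 0.0}
  ]
}}

```text
time: 40.75
eef_pos: [0.6372, 0.061, 0.1423]
tcp_rot: [-0.0, 0.752, 0.659, -0.0]
ft_force: [-0.2, 0.3, 0.2]
grip_width: 0.003
grasp_force: 0.2
```

{"name": "arm_command", "arguments": {
  "deltas": [
    {"slide": [0.004, 0, 0.014], "twist": 0, "grip": 0.0},
    {"slide": [0.007, 0, 0.028], "twist": 0, "grip": 0.0},
    {"slide": [0.008, 0, 0.038], "twist": 0, "grip": 0.0},
    {"slide": [0.008, 0, 0.043], "twist": 0, "grip": 0.0},
    {"slide": [0.008, 0, 0.046], "twist": 0, "grip": 0.0}
  ]
}}

```text
time: 41.38
eef_pos: [0.6387, 0.0677, 0.0983]
tcp_rot: [0.0, 0.753, 0.658, 0.0]
ft_force: [-0.2, 0.0, 0.3]
grip_width: 0.004
grasp_force: 0.1
```

Run:
```python
from h import *
s=cur();print(inv(s[2],ST),s[2],s[0]['ft_force'],s[0]['torque'])
```

```text
[0.10716307 0.06038549] [0.63869464 0.06771204 0.0982986 ] [-0.2312525   0.03527713  0.29150513] [-0.03489136  0.08132532 -0.03481689]
```

{"name": "arm_command", "arguments": {
  "deltas": [
    {"slide": [0, 0, 0.002], "twist": 0, "grip": 0.0},
    {"slide": [0, 0, 0.004], "twist": 0, "grip": 0.0},
    {"slide": [0, 0, 0.006], "twist": 0, "grip": 0.0},
    {"slide": [0, 0, 0.007], "twist": 0, "grip": 0.0},
    {"slide": [0, 0, 0.007], "twist": 0, "grip": 0.0}
  ]
}}

```text
time: 42.0
eef_pos: [0.6389, 0.0678, 0.0939]
tcp_rot: [-0.0, 0.753, 0.658, 0.001]
ft_force: [-6.4, -1.0, 16.4]
grip_width: 0.003
grasp_force: 8.4
```

Run:
```python
from h import *
s=cur();print(inv(s[2],ST),s[2],s[0]['ft_force'],s[0]['torque'])
snap('side','s11');print([(round(d['score'],2),np.round(d['point'])) for d in ctrl.tip_of('bar_tip','side')[:3]])
for th in (0,.03,.06,.1):
    p=T2((.108,-.119+.242*np.cos(th),.08+.242*np.sin(th)),ST)[0];print(th,proj('side',p).round(1))
im=cv2.imread('pics/s11.png');cv2.imwrite('pics/s11c.png',cv2.resize(im[120:300,200:400],(660,594),interpolation=cv2.INTER_CUBIC))
```

```text
[0.10735314 0.06053835] [0.63890267 0.06783939 0.09394933] [-6.39205949 -1.04558833 16.36550253] [-0.12028786  1.53153388  0.00651464]
[(0.69, array([244., 258.]))]
0 [245.4 257.8]
0.03 [242.7 257.5]
0.06 [240.  257.1]
0.1 [236.1 256.7]
```

View pics/s11c.png

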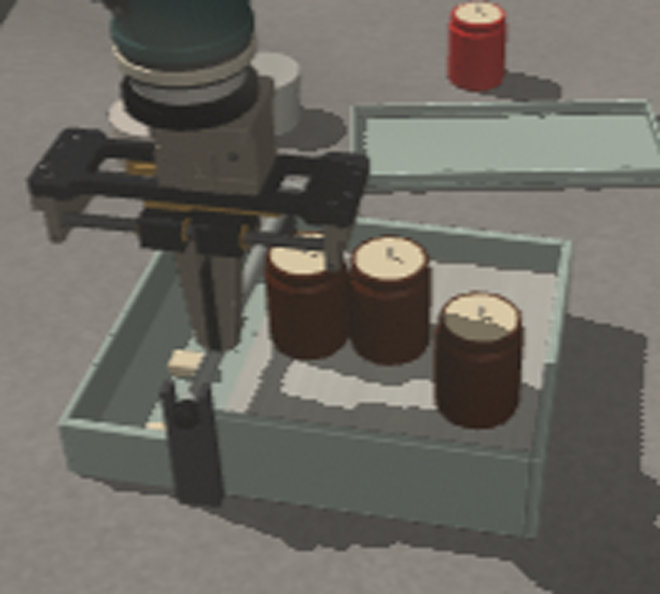

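The ball lies in the fork, shown at (187,410) in the crop, and the finger height matches angle 0 with contact force. Press slightly, then rise clear.

{"name": "arm_command", "arguments": {
  "deltas": [
    {"slide": [0, 0, 0.001], "twist": 0, "grip": 0.0},
    {"slide": [0, 0, 0.001], "twist": 0, "grip": 0.0},
    {"slide": [0, 0, -0.02], "twist": 0, "grip": 0.0},
    {"slide": [0, 0, -0.07], "twist": 0, "grip": 0.0},
    {"slide": [0, 0, -0.13], "twist": 0, "grip": 0.0}
  ]
}}

```text
time: 42.72
eef_pos: [0.6379, 0.068, 0.2222]
tcp_rot: [-0.0, 0.753, 0.659, -0.001]
ft_force: [0.8, -0.0, -0.1]
grip_width: 0.002
grasp_force: 0.0
```

{"name": "arm_command", "arguments": {
  "deltas": [
    {"slide": [0.0, -0.04, -0.03], "twist": 0, "grip": 0.0},
    {"slide": [0.03, -0.09, -0.05], "twist": 0, "grip": 0.0},
    {"slide": [0.08, -0.13, -0.05], "twist": 0, "grip": 0.0},
    {"slide": [0.13, -0.17, -0.05], "twist": 0, "grip": 0.0},
    {"slide": [0.18, -0.2, -0.05], "twist": 0, "grip": 0.0}
  ]
}}

```text
time: 43.35
eef_pos: [0.4629, 0.2744, 0.2722]
tcp_rot: [-0.0, 0.753, 0.658, 0.001]
ft_force: [0.3, 0.3, 0.1]
grip_width: 0.002
grasp_force: 0.0
```

Run:
```python
from h import *
s=cur();print(s[2],s[0]['ft_force'],s[0]['time'])
snap('side','s12');snap('top','t12')
print([(round(d['score'],2),np.round(d['point'],1)) for d in ctrl.tip_of('bar_tip','side')[:3]])
for c in ('top','wrist'):
    im,o=jars(c,.115);print(*[x for x in o if x[0]=='wax'],sep='\n')
a=cv2.imread('pics/s12.png')[120:330,190:470];b=cv2.imread('pics/t12.png')[120:330,170:500]
cv2.imwrite('pics/f.png',np.hstack([cv2.resize(a,(400,300),interpolation=cv2.INTER_CUBIC),cv2.resize(b,(400,255),interpolation=cv2.INTER_CUBIC)[:300] if 0 else cv2.copyMakeBorder(cv2.resize(b,(400,255),interpolation=cv2.INTER_CUBIC),0,45,0,0,cv2.BORDER_CONSTANT)]))
```

```text
[0.46294891 0.27441306 0.27220957] [0.26385746 0.28727743 0.06466229] 43.35
[(0.77, array([243.3, 260.5]))]
('wax', [590, 108, 50, 156, 4955], [0.5966, -0.7999])
('wax', [319, 157, 16, 10, 119], [0.6418, -0.0389])
('wax', [299, 175, 20, 38, 510], [0.5585, 0.0128])
('wax', [275, 217, 20, 19, 257], [0.4725, 0.073])
('wax', [469, 218, 16, 17, 209], [0.4619, -0.4239])
('wax', [16, 308, 17, 10, 92], [0.2624, 0.7454])
('wax', [13, 334, 19, 10, 134], [0.1981, 0.7496])
('wax', [162, 375, 59, 25, 523], [0.076, 0.3202])
('wax', [295, 386, 46, 14, 97], [0.0558, -0.006])
('wax', [428, 344, 13, 17, 141], [0.6016, 0.0077])
('wax', [0, 369, 23, 19, 164], [-0.5428, -0.1633])
```

View pics/f.png

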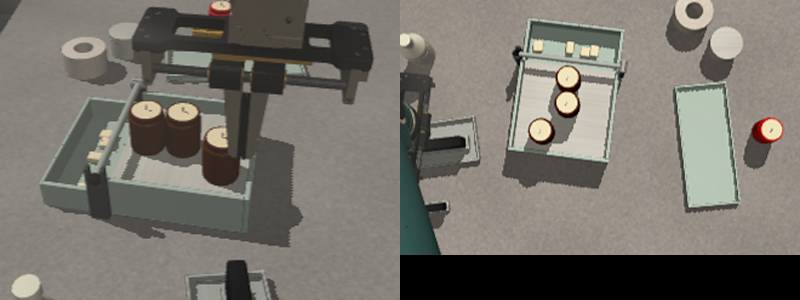

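The job is done: all three jars stand upright on the plate, the bar lies in the fork, and four chips are in the tray. The scraper is upright in its rest, and the bystanders are where they were. Handing in.

```bash
python3 -c "
from workcell import ctrl
print(ctrl.hand_in())"
```

```text
the job is handed in; nothing more can be done
None
```

I handed the job in at about 43 s with every step done in order: four chips wiped into the tray, scraper back upright in its rest, three jars upright on the plate, bar down in its catch, and the bystanders untouched. In the last top view, two of the jars looked closer together than where I had set them down.

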